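# Pack the shift-control housing and offer up its cover

### The job

Finish packing the shift-control housing: lower the valve block and the red accumulator gently into the pocket, each upright in the place it fits and fully down on the pocket floor, and let go of them. Then pick up the grey cover by its black connector and hold it level about a centimetre above the gasket, without letting it touch the housing at any time, with all five of its screw holes in line with the five threaded holes below, so that I can start the screws; finish while still holding it there. Leave everything else on the bench where it is.

Things in the scene. Friction and masses are not known exactly. Their poses are not given: they have to be found in the camera images.
- housing: Aluminium shift-control housing, open at the top, clamped on a blue holding plate 196 x 150 x 10 mm; it does not move. Casting 152 (x) x 122 mm (y), a green gasket on its rim. Origin on the bench under its centre, z up; gasket top at z 57 mm, pocket floor at z 20 mm. The clamps at +-x are lower than the rim; nothing but the packed units' tops stands above the gasket.
- pocket (a point): Centre of the housing's pocket floor, axes as the housing's. Pocket 92 (x) x 67 (y) x 37 mm deep. A fitted black sensor strip, lower than the gasket, fills the corner x -8 to +46, y +21.5 to +33.5 mm. Valve block's place: the -x end (nominal centre x -27, y 0), long side along y. Accumulator's place: the +x end (nominal centre x +20, y -6). No wall between the two.
- face (a point): Centre of the housing's opening at the height of the gasket's top, 57 mm above the bench; axes as the housing's.
- tap0 (a point): Mouth of an 8 mm threaded hole in the housing's rim, at the gasket's top; in the housing's frame x +64, y +49 mm.
- tap1 (a point): Mouth of an 8 mm threaded hole in the housing's rim, at the gasket's top; in the housing's frame x -64, y +49 mm.
- tap2 (a point): Mouth of an 8 mm threaded hole in the housing's rim, at the gasket's top; in the housing's frame x -64, y -49 mm.
- tap3 (a point): Mouth of an 8 mm threaded hole in the housing's rim, at the gasket's top; in the housing's frame x +64, y -49 mm.
- tap4 (a point): Mouth of an 8 mm threaded hole in the housing's rim, at the gasket's top; in the housing's frame x 0, y +49 (the odd fifth hole, midway along one long side, the side where the black sensor strip is) mm.
- valve_block: Solenoid valve block, about 0.3 kg: aluminium body 34 (x) x 60 (y) x 36 mm high, black coil on top 24 (x) x 34 (y) x 32 mm high, centred, to grip it by; 68 mm high in all. Stands upright on the bench. Origin at the centre of its underside, z up. Packed, its body ends 1 mm below the gasket's top; either way round will do. Gripped across y, the fingers clear the accumulator.
- accumulator: Red round pressure accumulator, about 0.3 kg: body 48 mm in diameter, 36 mm high, steel neck 28 mm in diameter, 32 mm high, centred on top, to grip it by; 68 mm high in all. Stands upright on the bench. Origin at the centre of its underside, z up. Any yaw fits; gripped along the housing's y, the fingers clear the valve block's coil.
- cover: Grey dished cover, 0.45 kg, balanced under its connector; lies connector up. Flange 152 (x) x 122 (y) x 5 mm; hollow dome 108 x 82 mm, 40 mm high above the flange (room inside 100 x 74 mm, 41 mm above the flange's underside); brass breather, 12 mm high, on the dome at x +42, y +29. Origin at the centre of the flange's underside, z up. It fits with its axes along the housing's.
- connector (a point): Centre of the top face of the cover's black rectangular connector, 77 mm above the flange's underside; axes as the cover's. Connector 44 (x) x 28 (y) x 32 mm high, at the middle of the dome's top; gripped across its 28 mm (y).
- hole0 (a point): Centre of a 12 mm screw hole in the cover, at the flange's underside; in the cover's frame x +64, y +49 mm. It belongs over tap0.
- hole1 (a point): Centre of a 12 mm screw hole in the cover, at the flange's underside; in the cover's frame x -64, y +49 mm. It belongs over tap1.
- hole2 (a point): Centre of a 12 mm screw hole in the cover, at the flange's underside; in the cover's frame x -64, y -49 mm. It belongs over tap2.
- hole3 (a point): Centre of a 12 mm screw hole in the cover, at the flange's underside; in the cover's frame x +64, y -49 mm. It belongs over tap3.
- hole4 (a point): Centre of a 12 mm screw hole in the cover, at the flange's underside; in the cover's frame x 0, y +49 (the odd fifth hole, midway along one long side) mm. It belongs over tap4.
- screw_dish: Round steel dish of screws, 100 mm in diameter, 22 mm high; leave alone. Origin under its centre.
- clutch_rings: Dark steel clutch ring, 110 mm in diameter, 24 mm high; leave alone. Origin under its centre.
- pinion: Steel gear with a hub, 70 mm in diameter, 34 mm high; leave alone. Origin under its centre.
- wrench: Steel wrench lying on the bench beyond the cover; leave alone.
- screwdriver: Screwdriver lying on the bench on the robot's right; leave alone.
- hammer: Hammer lying on the bench on the robot's left; leave alone.
- spray_can: Standing blue can, 66 mm in diameter, 190 mm high; leave alone. Origin under its centre.
There are look-alikes about, which are no part of the job. Leave any turquoise look-alike of the cover alone.

How it is judged (in metres and radians):
On the way:
1. The valve block and the accumulator both stand upright on the pocket floor, side by side in their places, and are let go (z of valve_block in the frame of pocket between -0.003 and 0.003 m and x of valve_block in the frame of pocket between -0.032 and -0.016 m and y of valve_block in the frame of pocket between -0.008 and 0.008 m and angle between each of valve_block, accumulator's own z axis and vertical below 0.07 rad and z of accumulator in the frame of pocket between -0.003 and 0.003 m and x of accumulator in the frame of pocket between 0.008 and 0.026 m and y of accumulator in the frame of pocket between -0.014 and 0.002 m and contact force between each of valve_block, accumulator and the fingers below 0.2 N), for 0.3 s.
At the end, for the whole second after the job is handed in: Both units stand in their places within 3 mm of the pocket floor, tilted under 4 degrees. The cover hangs still in the fingers alone, 4 to 18 mm above the gasket, tilted under 3.4 degrees, each hole within 3 mm (from above) of its threaded hole; the program ends holding it (z of valve_block in the frame of pocket between -0.003 and 0.003 m and x of valve_block in the frame of pocket between -0.032 and -0.016 m and y of valve_block in the frame of pocket between -0.008 and 0.008 m and angle between each of valve_block, accumulator's own z axis and vertical below 0.07 rad and z of accumulator in the frame of pocket between -0.003 and 0.003 m and x of accumulator in the frame of pocket between 0.008 and 0.026 m and y of accumulator in the frame of pocket between -0.014 and 0.002 m and horizontal distance between hole0 and tap0 below 0.003 m and horizontal distance between hole1 and tap1 below 0.003 m and horizontal distance between hole2 and tap2 below 0.003 m and horizontal distance between hole3 and tap3 below 0.003 m and horizontal distance between hole4 and tap4 below 0.003 m and z of cover in the frame of face between 0.004 and 0.018 m and angle between cover's own z axis and vertical below 0.06 rad and contact force between cover and the fingers above 2 N and contact force between cover and housing below 0.2 N and contact force between cover and valve_block below 0.2 N and contact force between cover and accumulator below 0.2 N and linear speed of cover below 0.02 m/s); the arm keeps its last pose, push and grip.
It fails at once if The cover touches the housing or its gasket (contact force between cover and housing above 0.5 N).
It fails at once if The valve block is dropped or thrown into the pocket (faster than 0.5 m/s there) (distance between valve_block and pocket below 0.05 m and linear speed of valve_block above 0.5 m/s).
It fails at once if The accumulator is dropped or thrown into the pocket (faster than 0.5 m/s there) (distance between accumulator and pocket below 0.05 m and linear speed of accumulator above 0.5 m/s).
It fails at once if A bystander on the bench is shifted by more than 3 cm or tipped (distance of any of screw_dish, clutch_rings, pinion, wrench, screwdriver, hammer, spray_can from where it was at the start of the episode above 0.03 m or angle between spray_can's own z axis and vertical above 0.3 rad).
It also fails if it takes over 64 s, if anything falls off the work surface, if the arm or the gripper's body presses on something with over 40 N, if the wrist force passes 120 N, or if a joint passes its speed limit or range.

### The arm

A 6-joint arm with a two-finger parallel gripper is mounted at the origin on the work surface. World frame = base frame: x ahead of the robot, y to its left, z up, the work surface at z = 0. Lengths are in mm, angles in rad, forces in N, time in s.
With the tool pointing down it reaches from about 350 to 975 mm from the base axis. Payload 7.1 kg.
Tool frame: the origin (TCP) lies at the very end of the fingers, on their centre line; the grasp point (between the pads) lies 19 mm behind it (ctrl.tcp_to_grasp is the distance from the TCP to the grasp point, in mm); z points along the fingers, x is the direction in which the jaws open and shut, and the axes are right-handed (so a half turn about z gives the same grasp; the last joint's range is limited). The gripper opens to 88 mm and grips with 3 to 60 N. Pads are 20 mm wide; open, the fingers measure 115 mm over their backs; the gripper's body (75 mm by 178 mm) begins 61 mm behind the grasp point.
Start: joints at [1.29, 0.423, 1.63, -0, 1.089, -0.019], TCP at [161.731, 603.695, 186.675] pointing down, gripper open.
Joint ranges: [-3, 3], [-0.9, 2.11], [0.09, 2.58], [-1.31, 4.45], [0.11, 2.69], [-2.54, 2.54]. Speed limits (rad/s): [2.39, 2.39, 3.01, 3.14, 3.14, 3.14].

### API

Orientations are given as a rotation vector (axis times angle).
In Python, from workcell import get_obs, viewer, ctrl, masks_of gives the robot as it stands. The module is installed in compiled form; this text tells all that it offers.
- The arm moves only by the shell command python3 -m inch 'ROWS'. ROWS is JSON, a list of rows, each an object of numbers: "tx", "ty", "tz": the shift along the tool's x, y, z in cm; "ax", "ay", "az": the turn, a rotation vector about the tool's x, y, z in degrees; "jaw": the opening, from 0 (shut) to 1 (fully open). In form: [{"tx": .., "ty": .., "tz": .., "ax": .., "ay": .., "az": .., "jaw": ..}, ...]. A call has 1 to 12 rows; each row shifts and turns the commanded pose from where the row before left it, along the tool's axes as they then stand; what a row does not reach is not made up. A row lasts 1/8 s, in which the tool goes at most 62.5 mm and 10.7 degrees, less where a joint would pass 70% of its speed; a pose out of reach is approached as far as the arm can. A call is refused whole if a number of a shift passes 6.25 or a number of a turn 10.7, either way. A call with a gripper value outside its range is refused whole. The fingers move at their own pace and stop on an object; the grip force is fixed at half the most. Time passes only in rows, so rows that do not move let the fingers close. It gives the time, the measured TCP pose, the force and the opening at its end, in the units of the state.
- get_obs(): the state, without advancing time (a new reading comes with each control period).
- viewer.get_image(name): name is "scene" or "top" or "wrist"; returns (picture, depth): 420x560x3 uint8, red, green, blue; 420x560 float32, mm along the optical axis (not along the pixel's ray), 0 where there is no reading.
- viewer.get_calibration(name): a dict with "fx", "fy", "cx", "cy" (pixels), "distortion" ([k1, k2, p1, p2, k3] as OpenCV has them; the pictures are not rectified), "rvec" (rotation vector, rad) and "tvec" (3), from world to camera coordinates, as OpenCV has them. Camera axes: x right, y down, z forward; pixel columns grow to the right and rows downward; lengths in mm; the calibration is good to about 2 mm. A picture is of the moment at which its call begins: read the wrist's pose just before it. get_calibration takes no time and is no camera call; for the wrist camera it gives the pose at the moment of the call.
- ctrl.close_job(): hands the job in, once; it reports no verdict.
Trained networks look in the newest picture that a camera, given by its name, has taken for a name from the list of things; names that differ only in an ending like _2 or _b are one class to them, and where a whole thing is asked for, a point or a joint stands for the part that bears it (a point fixed in the world has none). Each returns a list of dicts, best first, with "score" (0 to 1); they miss things now and then, are a little off and sometimes report something else, mostly with a low value. They report only what shows in the picture. A call takes as long as a camera call. They do not tell look-alikes from the thing itself.
- masks_of(camera, thing): "pixels" (420x560 bool, what is visible of it) and "location" ([column, row] in pixels, amid what is visible of it).
The state is a dict: "t": time; "qpos": joint angles; "qvel": joint speeds; "joint_torque": joint torques, N m; "ee_pos": TCP position; "orientation": TCP orientation; "ft_force": force on the tool from outside, world axes, zero at the start; "moment": the same for the moment, N m; "width": finger opening in mm.
Only numpy, scipy, OpenCV 4.12 (cv2) and the standard library are available. Lean on these libraries where they do the work, as an engineer would, in place of code of your own. Each camera call takes 0.05 s, during which the arm holds its last target. There are 200 camera calls.

## Working session

There is one attempt and no reset: what is moved stays moved. The work goes in short steps, Python scripts to look and compute and a shell command to move; the robot and the scene stay as the last step left them, time stands still between calls to the robot, and variables do not carry over. Pictures are saved under pics/ and viewed, about 8 in all and at most 12, crops included, and the job is handed in when it is done.

```bash
mkdir -p pics
cat > h.py <<'E'
import numpy as np, cv2
from workcell import get_obs, viewer, ctrl, masks_of
def cal(n):
    c=viewer.get_calibration(n); K=np.array([[c['fx'],0,c['cx']],[0,c['fy'],c['cy']],[0,0,1.]])
    return K,np.array(c['distortion'],float),cv2.Rodrigues(np.array(c['rvec'],float))[0],np.array(c['tvec'],float).ravel()
def ray(C,uv):
    K,D,R,t=C; p=cv2.undistortPoints(np.array(uv,float).reshape(-1,1,2),K,D).reshape(-1,2)
    return np.c_[p,np.ones(len(p))],R,t
def at_depth(C,uv,d):
    r,R,t=ray(C,uv); return (r*np.ravel(d)[:,None]-t)@R
def at_z(C,uv,z):
    r,R,t=ray(C,uv); d=r@R; o=-t@R; return o+d*((z-o[2])/d[:,2])[:,None]
def proj(C,P):
    K,D,R,t=C; return cv2.projectPoints(np.array(P,float).reshape(-1,3),cv2.Rodrigues(R)[0],t,K,D)[0].reshape(-1,2)
def shot(n):
    C=cal(n); im,d=viewer.get_image(n); return C,im,d
def save(n,im): cv2.imwrite('pics/'+n,cv2.cvtColor(im,cv2.COLOR_RGB2BGR))
E
python3 - <<'E'
from h import *
o=get_obs(); print(o['t'],o['ee_pos'],o['orientation'],o['width'])
for n in ['top','scene']:
    C,im,d=shot(n); save(n+'0.png',im); print(n,(-C[3]@C[2]).round())
    if n=='top':
      for th in ['housing','valve_block','accumulator','cover','connector','spray_can']:
        for m in masks_of(n,th)[:3]:
            v,u=np.nonzero(m['pixels']&(d>0)); P=at_depth(C,np.c_[u,v],d[v,u])
            print(th,round(m['score'],2),np.round(m['location']),len(u),np.median(P,0).round(),np.percentile(P,[2,98],0).round().tolist())
E
```

```text
0.0 [161.56691679 603.11355489 185.90993204] [ 2.49169904e+00  1.91190774e+00 -1.93276705e-03] 87.89767203013967
top [ 255.    9. 1542.]
housing 0.57 [272. 224.] 3358 [477.  59.  41.] [[384.0, -19.0, 4.0], [576.0, 135.0, 63.0]]
valve_block 0.83 [397. 197.] 312 [ 543. -296.   39.] [[528.0, -331.0, -1.0], [567.0, -271.0, 73.0]]
accumulator 0.75 [404. 245.] 239 [ 403. -309.   38.] [[384.0, -334.0, 9.0], [427.0, -292.0, 72.0]]
cover 0.68 [185. 326.] 2159 [188. 325.  40.] [[113.0, 257.0, -1.0], [261.0, 409.0, 76.0]]
cover 0.48 [270. 222.] 3402 [475.  59.  39.] [[384.0, -19.0, 3.0], [577.0, 138.0, 63.0]]
cover 0.29 [184. 251.] 2076 [401. 324.  39.] [[331.0, 269.0, -1.0], [480.0, 396.0, 75.0]]
connector 0.79 [186. 251.] 1922 [401. 323.  42.] [[331.0, 274.0, -1.0], [479.0, 390.0, 75.0]]
connector 0.62 [184. 326.] 2210 [189. 324.  39.] [[113.0, 253.0, -1.0], [266.0, 409.0, 75.0]]
spray_can 0.85 [413. 132.] 923 [ 701. -330.  171.] [[683.0, -365.0, 13.0], [741.0, -307.0, 195.0]]
scene [1045. -324.  918.]
```

View pics/top0.png

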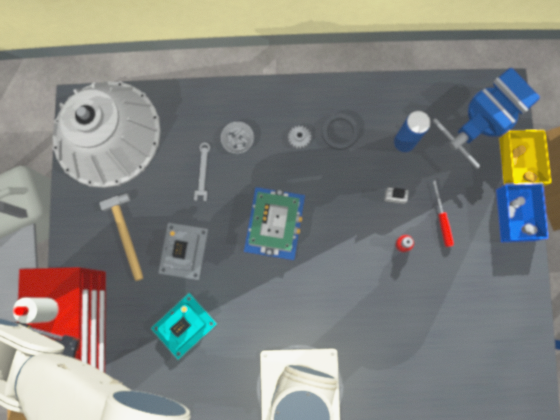

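View pics/scene0.png

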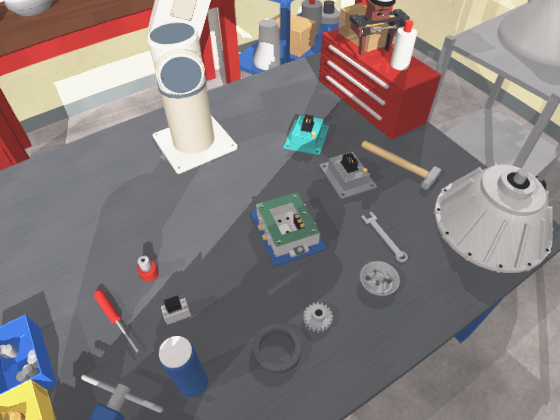

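The wanted grey cover is at top pixel (184,251). The turquoise look-alike is at (185,326), and the housing, at (272,222), is also misread as "cover". The valve block is at (397,195) and the accumulator at (404,243). Bins, vice and tools are not candidates. Next I work out a wrist view over the cover.

```bash
cat >> h.py <<'E'
from scipy.spatial.transform import Rotation as Ro
def tool(): 
    o=get_obs(); return np.array(o['ee_pos']),Ro.from_rotvec(o['orientation']),o
def delta(p,yawx=None):
    """tool-frame move (cm) to world p (mm); jaw axis to world angle yawx (deg, mod 180), tool down. turn first value given about tool z, shift in axes as now"""
    e,R,o=tool(); s=R.inv().apply(np.array(p,float)-e)/10
    x=R.as_matrix()[:,0]; a=np.degrees(np.arctan2(x[1],x[0])); z=R.as_matrix()[:,2]
    print('t',round(o['t'],2),'tcp',e.round(1),'jawang',round(a,2),'z',z.round(4),'w',round(o['width'],1),'F',np.round(o['ft_force'],1))
    print(' shift cm',s.round(2),'' if yawx is None else 'az(deg) %.2f'%(-((yawx-a+90)%180-90)),'q6 %.2f'%o['qpos'][5])
E
python3 - <<'E'
from h import *
C=cal('wrist'); R,t=C[2],C[3]; c=-t@R; e,Rt,o=tool()
print('cam in tool',Rt.inv().apply(c-e).round(1),'axis in tool',Rt.inv().apply(R[2]).round(3),'K',C[0][0,0])
print('axis at z40 from here',at_z(C,[[C[0][0,2],C[0][1,2]]],40).round())
delta([401,324,300]);
E
```

```text
cam in tool [   1.2  -68.5 -197.4] axis in tool [0.    0.256 0.967] K 308.6964720527922
axis at z40 from here [[184. 599.  40.]]
t 0.4 tcp [161.7 603.6 186.6] jawang 75.0 z [-0.e+00 -2.e-04 -1.e+00] w 88.0 F [ 0.6  0.3 -0.2]
 shift cm [-20.82  30.35 -11.34]  q6 -0.02
```

```bash
python3 -m inch '[{"tx":-3,"ty":4.3,"tz":-1,"jaw":1},{"tx":-3,"ty":4.3,"tz":-1,"jaw":1},{"tx":-3,"ty":4.3,"tz":-1,"jaw":1},{"tx":-3,"ty":4.3,"tz":-1,"jaw":1},{"tx":-3,"ty":4.3,"tz":-1,"jaw":1},{"tx":-3,"ty":4.3,"tz":-1,"jaw":1},{"tx":-2.8,"ty":4.5,"tz":-1,"jaw":1},{"jaw":1},{"jaw":1}]'
python3 - <<'E'
from h import *
C,im,d=shot('wrist'); save('w1.png',im)
for th in ['cover','connector','housing']:
    for m in masks_of('wrist',th)[:3]:
        v,u=np.nonzero(m['pixels']&(d>0)); P=at_depth(C,np.c_[u,v],d[v,u]); 
        k=P[:,2]>70; r=cv2.minAreaRect(P[k][:,:2].astype(np.float32)) if k.sum()>20 else 0
        print(th,round(m['score'],2),np.round(m['location']),len(u),np.median(P,0).round(),np.percentile(P,[2,98],0).round().tolist(),k.sum(),r)
delta([477,59,300])
E
```

```text
cover 0.94 [172. 357.] 1043 [364. 383.   5.] [[340.0, 370.0, -0.0], [405.0, 404.0, 44.0]] 1 0
cover 0.94 [ 94. 233.] 6228 [161. 367.  28.] [[104.0, 305.0, 1.0], [225.0, 417.0, 71.0]] 134 ((151.56854248046875, 451.63897705078125), (20.279481887817383, 240.71829223632812), 10.008527755737305)
connector 0.94 [172. 357.] 981 [364. 383.   5.] [[339.0, 371.0, 1.0], [405.0, 403.0, 44.0]] 3 0
connector 0.56 [ 92. 237.] 6337 [161. 367.  26.] [[103.0, 303.0, -0.0], [225.0, 418.0, 72.0]] 156 ((147.01817321777344, 451.6981201171875), (20.79220199584961, 242.24136352539062), 12.432743072509766)
t 0.6 tcp [161.7 603.7 186.7] jawang 75.0 z [-0.  0. -1.] w 88.0 F [ 0.2  0.3 -0.1]
 shift cm [-44.45  44.55 -11.33]  q6 -0.02$[0]: bad value
```

View pics/w1.png

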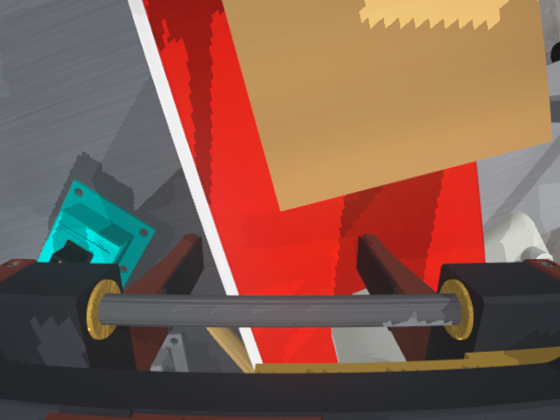

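The picture shows the turquoise cover at (90,250), the toolbox and the gripper; the arm has not moved because the call was refused. I'll retry with every key given.

```bash
python3 -m inch '[{"tx":-3.0,"ty":4.3,"tz":-1.0,"ax":0.0,"ay":0.0,"az":0.0,"jaw":1.0},{"tx":-3.0,"ty":4.3,"tz":-1.0,"ax":0,"ay":0,"az":0,"jaw":1}]'
```

```text
t: 0.85
ee_pos: [229.6, 522.7, 206.7]
orientation: [2.491, 1.914, -0.0]
ft_force: [0.7, -0.5, 0.8]
width: 87.8
```

```bash
python3 -m inch '[{"tx":-3,"ty":4.3,"tz":-2,"ax":0,"ay":0,"az":0,"jaw":1},{"tx":-3,"ty":4.3,"tz":-2,"ax":0,"ay":0,"az":0,"jaw":1},{"tx":-3,"ty":4.3,"tz":-2,"ax":0,"ay":0,"az":0,"jaw":1},{"tx":-3,"ty":4.3,"tz":-2,"ax":0,"ay":0,"az":0,"jaw":1},{"tx":-2.8,"ty":3,"tz":-1.5,"ax":0,"ay":0,"az":0,"jaw":1},{"tx":0,"ty":0,"tz":0,"ax":0,"ay":0,"az":0,"jaw":1},{"tx":0,"ty":0,"tz":0,"ax":0,"ay":0,"az":0,"jaw":1}]'
cat >> h.py <<'E'
def look(n,things,name=None,zmin=70):
    C,im,d=shot(n)
    if name: save(name,im)
    for th in things:
        for m in masks_of(n,th)[:3]:
            v,u=np.nonzero(m['pixels']&(d>0)); P=at_depth(C,np.c_[u,v],d[v,u])
            k=P[:,2]>zmin; r=cv2.minAreaRect(P[k][:,:2].astype(np.float32)) if k.sum()>20 else 0
            print(th,round(m['score'],2),np.round(m['location']),len(u),np.percentile(P,[2,50,98],0).round().tolist(),k.sum(),r)
    return C,im,d
E
python3 - <<'E'
from h import *
look('wrist',['cover','connector','housing'],'w2.png')
delta([477,59,300])
E
```

```text
t: 1.72
ee_pos: [385.8, 328.4, 301.5]
orientation: [-2.493, -1.912, 0.0]
ft_force: [0.3, 0.6, -0.3]
width: 87.9
cover 0.7 [245.  39.] 7765 [[147.0, 255.0, 2.0], [198.0, 330.0, 44.0], [260.0, 410.0, 76.0]] 387 ((185.7321319580078, 332.4364929199219), (29.64399528503418, 44.884395599365234), 40.50343322753906)
cover 0.61 [285. 177.] 6781 [[330.0, 271.0, 3.0], [395.0, 334.0, 43.0], [479.0, 395.0, 76.0]] 243 ((404.479248046875, 332.54400634765625), (27.944740295410156, 44.526283264160156), 79.2822494506836)
connector 0.68 [284. 177.] 6879 [[330.0, 271.0, 2.0], [395.0, 334.0, 43.0], [479.0, 396.0, 76.0]] 243 ((404.479248046875, 332.54400634765625), (27.944740295410156, 44.526283264160156), 79.2822494506836)
connector 0.56 [243.  43.] 7659 [[146.0, 256.0, 3.0], [198.0, 330.0, 44.0], [261.0, 409.0, 76.0]] 387 ((185.7321319580078, 332.4364929199219), (29.64399528503418, 44.884395599365234), 40.50343322753906)
housing 0.7 [134. 236.] 5510 [[376.0, 11.0, 6.0], [422.0, 71.0, 30.0], [501.0, 147.0, 58.0]] 37 ((354.21514892578125, 285.8591613769531), (5.720624923706055, 23.8909912109375), 53.99290084838867)
t 1.93 tcp [385.3 328.9 301.1] jawang 75.09 z [-9.e-04 -6.e-04 -1.e+00] w 88.0 F [ 0.4 -0.4  0.3]
 shift cm [-23.72  15.81   0.12]  q6 -0.63
```

View pics/w2.png

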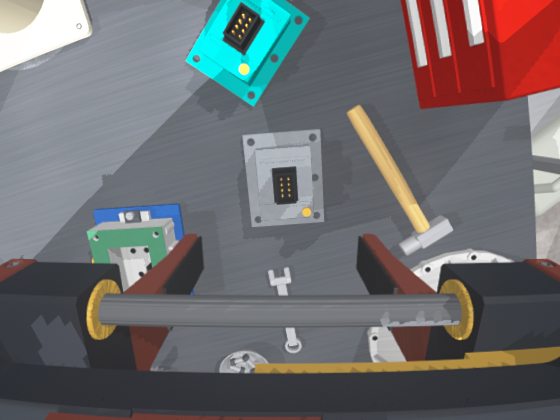

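The grey cover is at (285,180). Its breather is at (307,212), and its fifth hole is midway along the right side at (317,170), so cover yaw is about -10.7° with the connector at about (404,332). Next I look at the housing.

```bash
python3 -m inch '[{"tx":-4.8,"ty":2.9,"tz":0,"ax":0,"ay":0,"az":0,"jaw":1},{"tx":-4.8,"ty":2.9,"tz":0,"ax":0,"ay":0,"az":0,"jaw":1},{"tx":-4.8,"ty":2.9,"tz":0,"ax":0,"ay":0,"az":0,"jaw":1},{"tx":-4.8,"ty":2.9,"tz":0,"ax":0,"ay":0,"az":0,"jaw":1},{"tx":-4.8,"ty":2.6,"tz":0,"ax":0,"ay":0,"az":0,"jaw":1},{"tx":0,"ty":0,"tz":0,"ax":0,"ay":0,"az":0,"jaw":1},{"tx":0,"ty":0,"tz":0,"ax":0,"ay":0,"az":0,"jaw":1}]'
python3 - <<'E'
from h import *
C,im,d=look('wrist',['housing'])
v,u=np.mgrid[0:420,0:560]; h=cv2.cvtColor(im,cv2.COLOR_RGB2HSV)
g=(h[...,0]>45)&(h[...,0]<90)&(h[...,1]>80)&(d>0)
vv,uu=np.nonzero(g); P=at_depth(C,np.c_[uu,vv],d[vv,uu]); P=P[(abs(P[:,2]-57)<8)&(np.hypot(P[:,0]-477,P[:,1]-59)<130)]
r=cv2.minAreaRect(P[:,:2].astype(np.float32)); print('gasket',len(P),np.median(P[:,2]),r)
save('w3.png',cv2.resize(im[60:290,120:440],None,fx=2.4,fy=2.4))
np.savez('w3.npz',im=im,d=d,K=C[0],D=C[1],R=C[2],t=C[3])
delta([545,-299,250])
E
```

```text
t: 2.8
ee_pos: [460.9, 60.3, 301.4]
orientation: [-2.492, -1.912, 0.0]
ft_force: [-0.4, -0.5, -0.7]
width: 88.0
housing 0.77 [281. 178.] 11253 [[383.0, -12.0, 8.0], [468.0, 61.0, 55.0], [566.0, 138.0, 58.0]] 0 0
housing 0.32 [271. 333.] 490 [[724.0, -55.0, -1.0], [744.0, -23.0, 19.0], [781.0, 8.0, 35.0]] 9 0
gasket 5315 56.34117824917262 ((478.8227844238281, 60.109703063964844), (121.78755950927734, 151.953125), 78.69847869873047)
t 2.9 tcp [460.8  61.  301.5] jawang 75.11 z [-4.e-04  2.e-04 -1.e+00] w 87.8 F [-0.5 -0.7 -0.6]
 shift cm [-32.63  17.39   5.14]  q6 -1.21
```

View pics/w3.png

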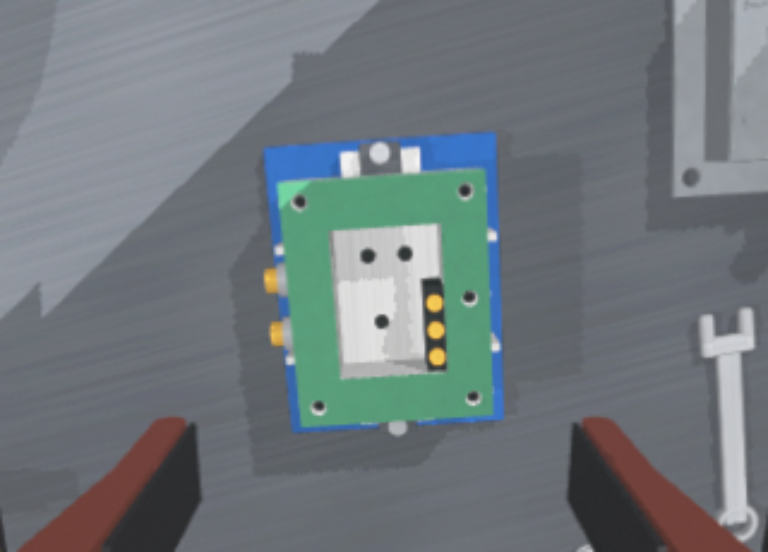

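The housing is seen with the strip on its right (+y) side. Its taps are in the crop at (473,397), (465,190), (300,202), (319,408) and (470,298). I'll fit its pose from them.

```bash
cat >> h.py <<'E'
HOL=np.array([[64,49],[-64,49],[-64,-49],[64,-49],[0,49.]])
def fit2(A,B):
    a=A-A.mean(0);b=B-B.mean(0); th=np.arctan2((a[:,0]*b[:,1]-a[:,1]*b[:,0]).sum(),(a*b).sum())
    R=np.array([[np.cos(th),-np.sin(th)],[np.sin(th),np.cos(th)]]); c=B.mean(0)-R@A.mean(0); return c,np.degrees(th),B-(A@R.T+c)
def dark(im,uv,w=4):
    "refine to centroid of dark spot"
    g=cv2.cvtColor(im,cv2.COLOR_RGB2GRAY).astype(float); out=[]
    for u,v in uv:
        for _ in range(3):
            a,b=int(round(u)),int(round(v)); s=g[b-w:b+w+1,a-w:a+w+1]; W=np.clip(np.median(s)-20-s,0,None)
            y,x=np.mgrid[b-w:b+w+1,a-w:a+w+1]; u,v=(W*x).sum()/W.sum(),(W*y).sum()/W.sum()
        out.append((u,v))
    return np.array(out)
E
python3 - <<'E'
from h import *
z=np.load('w3.npz'); C=(z['K'],z['D'],z['R'],z['t'])
uv=np.array([(473,397),(465,190),(300,202),(319,408),(470,298)])/2.4+[120,60]
q=dark(z['im'],uv); print(q.round(1).tolist())
print(fit2(HOL,at_z(C,q,57)[:,:2]))
print(fit2(HOL,at_z(C,uv,57)[:,:2]))
E
```

```text
[[316.6, 224.6], [313.2, 138.9], [244.6, 143.5], [252.5, 228.5], [315.0, 183.2]]
(array([477.7881393 ,  60.41353971]), np.float64(-11.183469113653471), array([[-0.68197342, -0.30345923],
       [ 0.61315494, -0.66460081],
       [ 0.79246689,  0.5953015 ],
       [-0.5947354 ,  0.92062004],
       [-0.12891301, -0.5478615 ]]))
(array([479.24526484,  60.8317315 ]), np.float64(-11.057875705713938), array([[-0.6016446 , -0.46185683],
       [-0.19739303, -0.31197321],
       [ 0.29738446,  0.55835649],
       [ 0.19822882,  0.30653019],
       [ 0.30342435, -0.09105663]]))
```

```bash
python3 -m inch '[{"tx":-5,"ty":2,"tz":1,"ax":0,"ay":0,"az":0,"jaw":1},{"tx":-5,"ty":2,"tz":1,"ax":0,"ay":0,"az":0,"jaw":1},{"tx":-5,"ty":2,"tz":1,"ax":0,"ay":0,"az":0,"jaw":1},{"tx":-5,"ty":2,"tz":0,"ax":0,"ay":0,"az":0,"jaw":1},{"tx":-5,"ty":2,"tz":0,"ax":0,"ay":0,"az":0,"jaw":1},{"tx":-5,"ty":2,"tz":0,"ax":0,"ay":0,"az":0,"jaw":1},{"tx":-2.5,"ty":1,"tz":0,"ax":0,"ay":0,"az":0,"jaw":1},{"tx":0,"ty":0,"tz":0,"ax":0,"ay":0,"az":0,"jaw":1},{"tx":0,"ty":0,"tz":0,"ax":0,"ay":0,"az":0,"jaw":1}]'
python3 - <<'E'
from h import *
C,im,d=look('wrist',['valve_block','accumulator'],'w4.png',64)
delta([545,-299,250])
E
```

```text
t: 4.03
ee_pos: [502.8, -286.1, 271.4]
orientation: [-2.49, -1.914, -0.0]
ft_force: [0.4, -0.2, -0.3]
width: 87.9
valve_block 0.79 [274. 206.] 1183 [[527.0, -329.0, 3.0], [540.0, -299.0, 37.0], [564.0, -272.0, 68.0]] 423 ((547.5877075195312, -301.3155822753906), (33.80833435058594, 24.564857482910156), 80.08126068115234)
accumulator 0.88 [238. 110.] 940 [[385.0, -336.0, 28.0], [407.0, -313.0, 37.0], [426.0, -295.0, 69.0]] 382 ((405.4754333496094, -316.6452941894531), (25.323028564453125, 26.853965759277344), 74.84877014160156)
t 4.17 tcp [ 502.8 -286.4  271.8] jawang 75.11 z [ 0.e+00  2.e-04 -1.e+00] w 87.8 F [0.1 0.1 0.9]
 shift cm [-0.14  4.4   2.18]  q6 -1.85
```

View pics/w4.png

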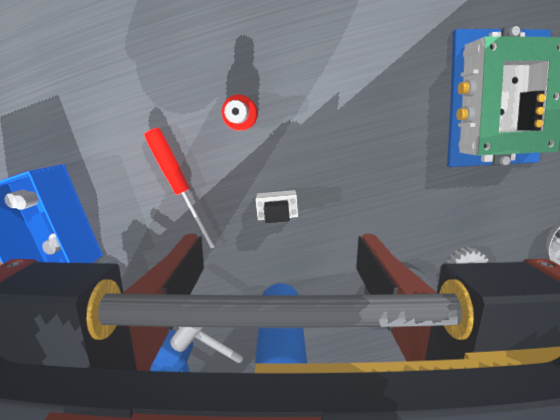

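The picture shows the accumulator at (238,110), the valve block at (277,205) with its coil's long side along the jaw direction, and the spray can under the gripper at (280,330). The valve coil measures 33.8 x 24.6 mm, which fits the description. Centre is (547,-301) at 80°, so I approach.

```bash
python3 -m inch '[{"tx":-0.13,"ty":2.3,"tz":2,"ax":0,"ay":0,"az":-2.5,"jaw":1},{"tx":0.05,"ty":2.33,"tz":3,"ax":0,"ay":0,"az":-2.5,"jaw":1},{"tx":0,"ty":0,"tz":4,"ax":0,"ay":0,"az":0,"jaw":1},{"tx":0,"ty":0,"tz":4,"ax":0,"ay":0,"az":0,"jaw":1},{"tx":0,"ty":0,"tz":0,"ax":0,"ay":0,"az":0,"jaw":1},{"tx":0,"ty":0,"tz":0,"ax":0,"ay":0,"az":0,"jaw":1}]'
python3 - <<'E'
from h import *
C,im,d=look('wrist',['valve_block'],None,64)
save('w5.png',im)
delta([547,-301,42],80)
E
```

```text
t: 4.92
ee_pos: [548.2, -299.7, 143.3]
orientation: [2.405, 2.019, 0.001]
ft_force: [-0.2, 0.5, 0.3]
width: 87.7
valve_block 0.74 [276. 192.] 2380 [[528.0, -330.0, 2.0], [542.0, -300.0, 38.0], [565.0, -272.0, 68.0]] 946 ((547.802978515625, -301.40728759765625), (34.16215515136719, 23.869991302490234), 80.29168701171875)
t 5.03 tcp [ 548.7 -300.1  144. ] jawang 80.02 z [ 0.0031 -0.0017 -1.    ] w 87.7 F [-0.1  0.5  0.5]
 shift cm [-0.1  -0.18 10.2 ] az(deg) 0.02 q6 -1.92
```

View pics/w5.png

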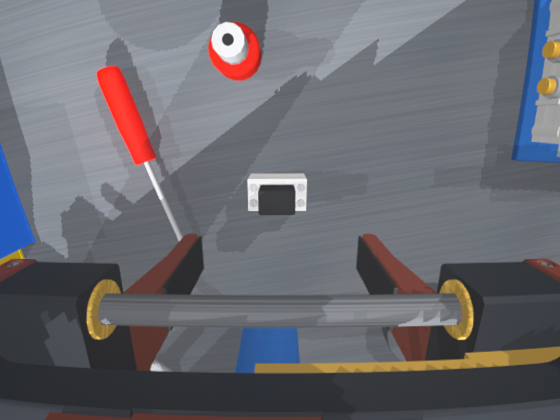

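The wrist picture shows the valve block upright at (277,193) between the fingers, with nothing else in the way. I descend and grip.

```bash
python3 -m inch '[{"tx":-0.1,"ty":-0.1,"tz":4,"ax":0,"ay":0,"az":0,"jaw":1},{"tx":0,"ty":0,"tz":4,"ax":0,"ay":0,"az":0,"jaw":1},{"tx":0,"ty":0,"tz":2.15,"ax":0,"ay":0,"az":0,"jaw":1},{"tx":0,"ty":0,"tz":0,"ax":0,"ay":0,"az":0,"jaw":1},{"tx":0,"ty":0,"tz":0,"ax":0,"ay":0,"az":0,"jaw":0},{"tx":0,"ty":0,"tz":0,"ax":0,"ay":0,"az":0,"jaw":0},{"tx":0,"ty":0,"tz":0,"ax":0,"ay":0,"az":0,"jaw":0},{"tx":0,"ty":0,"tz":0,"ax":0,"ay":0,"az":0,"jaw":0},{"tx":0,"ty":0,"tz":0,"ax":0,"ay":0,"az":0,"jaw":0},{"tx":0,"ty":0,"tz":0,"ax":0,"ay":0,"az":0,"jaw":0}]'
python3 -m inch '[{"tx":0,"ty":0,"tz":-2,"ax":0,"ay":0,"az":0,"jaw":0},{"tx":0,"ty":0,"tz":-4,"ax":0,"ay":0,"az":0,"jaw":0},{"tx":0,"ty":0,"tz":-4,"ax":0,"ay":0,"az":0,"jaw":0},{"tx":0,"ty":0,"tz":0,"ax":0,"ay":0,"az":0,"jaw":0}]'
python3 - <<'E'
from h import *
H=np.array([478.5,60.5]); a=np.radians(-11.15); R=np.array([[np.cos(a),-np.sin(a)],[np.sin(a),np.cos(a)]])
v=H+R@[-26,0]; ac=H+R@[19,-6]; print(v,ac)
delta([*v,142],78.85)
E
```

```text
t: 6.28
ee_pos: [546.1, -300.5, 40.1]
orientation: [-2.407, -2.019, 0.0]
ft_force: [-0.2, 0.5, 0.1]
width: 31.3
t: 6.78
ee_pos: [548.7, -301.9, 145.1]
orientation: [2.401, 2.015, 0.004]
ft_force: [0.5, -0.1, 0.2]
width: 0.1
[452.99076864  65.52783405] [495.98109199  50.93906788]
t 6.78 tcp [ 548.7 -301.9  145.1] jawang 80.0 z [ 0.0069 -0.0039 -1.    ] w 0.1 F [ 0.5 -0.1  0.2]
 shift cm [ 34.53 -15.81   0.1 ] az(deg) 1.15 q6 -1.92
```

The jaws closed to 0, so the grasp missed or slipped. I look again.

Run:
```python
from h import *
C,im,d=look('wrist',['valve_block'],'w6.png',64)
C,im,d=look('top',['valve_block'])
```

```text
valve_block 0.88 [277. 193.] 2296 [[528.0, -329.0, 7.0], [542.0, -300.0, 38.0], [565.0, -272.0, 68.0]] 933 ((547.6983032226562, -301.321044921875), (33.42238998413086, 23.568151473999023), 80.19515991210938)
valve_block 0.69 [274. 225.] 3298 [[384.0, -16.0, 5.0], [474.0, 59.0, 44.0], [572.0, 138.0, 63.0]] 1 0
```

View pics/w6.png

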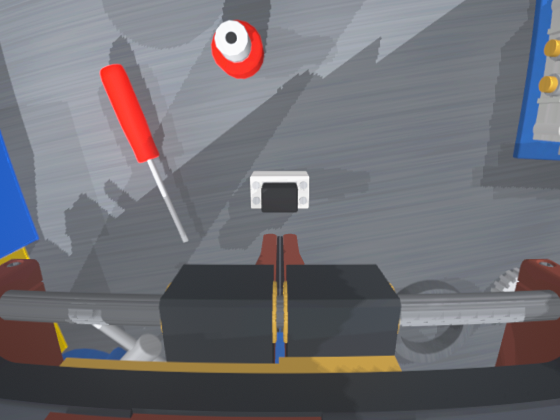

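The block stands unmoved at (280,192), so the jaws passed it or slid off it. I regrasp slowly and watch the width as they close.

```bash
python3 -m inch '[{"tx":0,"ty":-0.15,"tz":0,"ax":0,"ay":0,"az":0,"jaw":1},{"tx":0,"ty":0,"tz":0,"ax":0,"ay":0,"az":0,"jaw":1},{"tx":0,"ty":0,"tz":0,"ax":0,"ay":0,"az":0,"jaw":1},{"tx":0,"ty":0,"tz":0,"ax":0,"ay":0,"az":0,"jaw":1},{"tx":0,"ty":0,"tz":0,"ax":0,"ay":0,"az":0,"jaw":1},{"tx":0,"ty":0,"tz":0,"ax":0,"ay":0,"az":0,"jaw":1},{"tx":0,"ty":0,"tz":0,"ax":0,"ay":0,"az":0,"jaw":1}]'
python3 -m inch '[{"tx":0,"ty":0,"tz":4,"ax":0,"ay":0,"az":0,"jaw":1},{"tx":0,"ty":0,"tz":4,"ax":0,"ay":0,"az":0,"jaw":1},{"tx":0,"ty":0,"tz":2.2,"ax":0,"ay":0,"az":0,"jaw":1},{"tx":0,"ty":0,"tz":0,"ax":0,"ay":0,"az":0,"jaw":1},{"tx":0,"ty":0,"tz":0,"ax":0,"ay":0,"az":0,"jaw":1}]'
python3 - <<'E'
from h import *
C,im,d=look('wrist',['valve_block'],'w7.png',64); delta([547.6,-301.3,41],80)
E
python3 -m inch '[{"tx":0,"ty":0,"tz":0,"ax":0,"ay":0,"az":0,"jaw":0.45},{"tx":0,"ty":0,"tz":0,"ax":0,"ay":0,"az":0,"jaw":0.45},{"tx":0,"ty":0,"tz":0,"ax":0,"ay":0,"az":0,"jaw":0.45},{"tx":0,"ty":0,"tz":0,"ax":0,"ay":0,"az":0,"jaw":0.45},{"tx":0,"ty":0,"tz":0,"ax":0,"ay":0,"az":0,"jaw":0.3},{"tx":0,"ty":0,"tz":0,"ax":0,"ay":0,"az":0,"jaw":0.3}]'
python3 -m inch '[{"tx":0,"ty":0,"tz":0,"ax":0,"ay":0,"az":0,"jaw":0.3}]'
```

```text
t: 7.85
ee_pos: [544.7, -300.2, 140.2]
orientation: [2.407, 2.019, 0.0]
ft_force: [1.1, -0.8, 0.1]
width: 67.2
t: 8.48
ee_pos: [545.4, -300.6, 39.1]
orientation: [2.406, 2.019, 0.001]
ft_force: [-0.4, 0.0, 0.0]
width: 87.7
valve_block 0.82 [275. 228.] 5731 [[527.0, -330.0, 2.0], [540.0, -300.0, 38.0], [565.0, -273.0, 68.0]] 2168 ((547.778076171875, -301.5094299316406), (33.898502349853516, 24.097822189331055), 80.39514923095703)
t 8.57 tcp [ 545.6 -300.8   39.6] jawang 80.0 z [ 0.002  -0.0011 -1.    ] w 87.8 F [ 0.9 -0.5 -0.3]
 shift cm [-0.02  0.21 -0.14] az(deg) 0.00 q6 -1.92
t: 9.32
ee_pos: [544.7, -300.2, 38.1]
orientation: [-2.407, -2.019, 0.0]
ft_force: [-0.2, -0.6, 0.7]
width: 31.3
t: 9.45
ee_pos: [544.6, -300.2, 38.1]
orientation: [-2.407, -2.019, 0.0]
ft_force: [-0.7, 0.4, 0.2]
width: 26.8
```

View pics/w7.png

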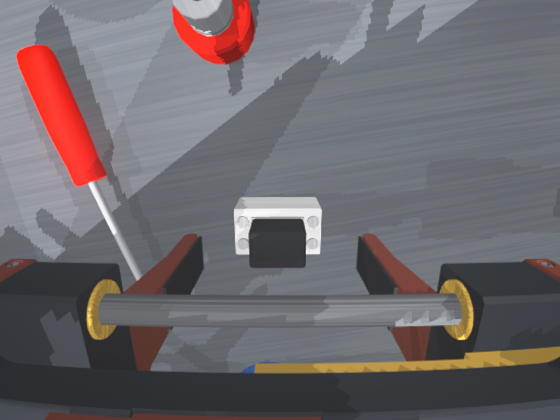

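The picture shows the coil at (277,243) between the open fingers, whose tips are at (200,237) and (358,237), yet the width passed below 34 mm. The fingertips look nearer the camera than the TCP should be, so I check that against the depth.

Run:
```python
from h import *
C,im,d=shot('wrist'); e,R,o=tool(); print(e,o['width'])
print('TCP px',proj(C,e),'coil top z68 px',proj(C,[547.6,-301.3,68]))
for v in range(200,330,8):
    us=np.arange(200,360,10); P=at_depth(C,np.c_[us,np.full(len(us),v)],d[v,us]); T=R.inv().apply(P-e)
    print(v,' '.join('%d,%d,%d'%tuple(x) for x in T[[3,5,6,7,8,9,10,12]]))
    print('   ',im[v,us[[3,5,6,7,8,9,10,12]]].tolist())
```

```text
[ 544.65160713 -300.23012617   38.12571845] 26.46470049527124
TCP px [[277.84950697 229.64999508]] coil top z68 px [[276.67339986 251.38750363]]
200 -37,-11,38 -21,-13,30 -13,-13,29 -6,-13,30 1,-13,30 9,-13,30 16,-13,30 32,-11,38
    [[113, 116, 124], [205, 203, 205], [205, 204, 206], [207, 205, 205], [207, 207, 206], [207, 208, 206], [209, 208, 208], [114, 117, 123]]
208 -38,-4,38 -19,-13,6 -12,-13,6 -5,-13,7 1,-13,5 8,-13,5 15,-13,7 33,-4,38
    [[109, 116, 119], [202, 200, 202], [202, 200, 203], [202, 200, 203], [202, 203, 203], [202, 201, 203], [202, 200, 202], [164, 163, 168]]
216 -38,2,39 -18,-8,2 -12,-8,2 -5,-8,3 1,-8,2 8,-8,3 14,-9,1 28,-8,3
    [[108, 113, 120], [251, 251, 250], [248, 247, 247], [246, 244, 245], [245, 244, 245], [246, 245, 246], [245, 244, 245], [243, 243, 242]]
224 -38,8,39 -19,-2,3 -11,-8,-13 -4,-8,-13 1,-8,-13 7,-8,-13 13,-8,-12 28,-3,2
    [[111, 116, 122], [220, 220, 220], [60, 58, 60], [60, 59, 62], [60, 60, 62], [61, 61, 63], [59, 60, 61], [245, 244, 243]]
232 -39,15,39 -16,-8,-27 -10,-8,-28 -4,-8,-27 1,-8,-28 7,-8,-27 12,-8,-28 28,2,2
    [[109, 115,
[... 2019 characters left out ...]

312 -10,-25,-132 -6,-24,-132 -3,-25,-133 -1,-24,-132 1,-24,-132 3,-24,-132 6,-25,-132 10,-25,-132
    [[116, 117, 123], [116, 116, 122], [124, 126, 133], [124, 126, 133], [124, 127, 133], [123, 125, 130], [123, 126, 131], [125, 127, 131]]
320 -10,-23,-133 -5,-23,-133 -3,-22,-133 -1,-22,-132 1,-23,-133 3,-23,-133 6,-23,-133 10,-23,-133
    [[115, 116, 121], [127, 128, 134], [116, 117, 123], [115, 116, 122], [116, 117, 122], [117, 118, 123], [116, 117, 122], [146, 146, 152]]
328 -13,-9,-118 -25,106,38 -16,106,39 -7,106,38 1,106,38 10,106,38 19,106,38 16,4,-99
    [[91, 65, 62], [120, 126, 131], [120, 127, 132], [119, 124, 131], [117, 120, 131], [117, 120, 125], [118, 122, 125], [111, 74, 67]]
```

```bash
python3 -m inch '[{"tx":0,"ty":0,"tz":-3,"ax":0,"ay":0,"az":0,"jaw":0.8},{"tx":0,"ty":0,"tz":-4,"ax":0,"ay":0,"az":0,"jaw":0.8},{"tx":0,"ty":0,"tz":-2,"ax":0,"ay":0,"az":0,"jaw":0.8},{"tx":0,"ty":0,"tz":0,"ax":0,"ay":0,"az":0,"jaw":0.8},{"tx":0,"ty":0,"tz":0,"ax":0,"ay":0,"az":0,"jaw":0.8},{"tx":0,"ty":0,"tz":0,"ax":0,"ay":0,"az":0,"jaw":0.8}]'
python3 - <<'E'
from h import *
e,R,o=tool(); C,im,d=shot('wrist'); print(e,o['width'])
v,u=np.nonzero((d>0)); P=at_depth(C,np.c_[u,v],d[v,u]); T=R.inv().apply(P-e)
k=(abs(T[:,1])<25)&(T[:,2]<15)&(T[:,2]>-110)&(abs(T[:,0])<75)&(v>200)&(v<300)
T=T[k];u=u[k];v=v[k]
for z in range(-110,15,5):
    s=(T[:,2]>=z)&(T[:,2]<z+5)
    if s.sum(): print(z,s.sum(),'L x',np.percentile(T[s&(T[:,0]<0),0],[2,98]).round(1) if (s&(T[:,0]<0)).any() else '', 'R x',np.percentile(T[s&(T[:,0]>0),0],[2,98]).round(1) if (s&(T[:,0]>0)).any() else '','y',np.percentile(T[s,1],[2,98]).round(1),'rows',v[s].min(),v[s].max())
from workcell import ctrl; print(ctrl.tcp_to_grasp)
E
```

```text
t: 10.25
ee_pos: [543.8, -299.7, 126.6]
orientation: [-2.405, -2.018, 0.001]
ft_force: [0.8, 0.5, 0.0]
width: 70.3
[ 543.77667204 -299.68007962  126.56894509] 70.28991353694497
-105 9 L x [-43.6 -36.8] R x [37.6 42.4] y [-10.9 -10.1] rows 293 294
-100 413 L x [-46.1 -35.4] R x [37.5 48.3] y [-10.5  -8.5] rows 286 294
-95 546 L x [-46.6 -34. ] R x [36.1 48.5] y [-10.6  -5.6] rows 279 294
-90 493 L x [-45.2 -33.8] R x [35.9 47.7] y [-10.7  -2.7] rows 273 294
-85 474 L x [-45.  -33.7] R x [35.9 47.3] y [-10.7  -0.2] rows 268 294
-80 427 L x [-44.7 -33.7] R x [35.8 46.4] y [-10.6   3.1] rows 263 294
-75 405 L x [-43.6 -33.7] R x [35.8 45.8] y [-10.5   5.6] rows 260 294
-70 391 L x [-43.  -33.6] R x [35.8 45. ] y [-10.2   8.9] rows 255 294
-65 341 L x [-42.3 -33.6] R x [35.9 44.3] y [-10.2  10.1] rows 250 293
-60 326 L x [-42.2 -33.6] R x [36.1 44.4] y [-10.2   9.9] rows 247 289
-55 302 L x [-42.4 -33.6] R x [36.1 44.6] y [-10.3  10.1] rows 243 284
-50 276 L x [-42.3 -33.8] R x [36.1 45. ] y [-10.2  10.7] rows 239 279
-45 253 L x [-42.3 -34. ] R x [36.1 44.7] y [-10.3   9.9] rows 236 275
-40 210 L x [-42.2 -34. ] R x [36.1 44.3] y [-10.2  11. ] rows 234 271
-35 3 L x  R x [36.5 37.3] y [-8.   7.9] rows 236 263
18.700000000000003
```

The depth shows the fingertips really end about 36 mm short of the reported TCP, and 1 mm to +x. That is why the jaws closed above the coil, so I work with the measured tip (TCP z = tip z − 36).

```bash
python3 -m inch '[{"tx":-0.2,"ty":0.4,"tz":3,"ax":0,"ay":0,"az":0,"jaw":0.8},{"tx":0,"ty":0,"tz":4,"ax":0,"ay":0,"az":0,"jaw":0.8},{"tx":0,"ty":0,"tz":3,"ax":0,"ay":0,"az":0,"jaw":0.8},{"tx":0,"ty":0,"tz":1.5,"ax":0,"ay":0,"az":0,"jaw":0.8},{"tx":0,"ty":0,"tz":0.4,"ax":0,"ay":0,"az":0,"jaw":0.8},{"tx":0,"ty":0,"tz":0,"ax":0,"ay":0,"az":0,"jaw":0.3},{"tx":0,"ty":0,"tz":0,"ax":0,"ay":0,"az":0,"jaw":0.3},{"tx":0,"ty":0,"tz":0,"ax":0,"ay":0,"az":0,"jaw":0.3},{"tx":0,"ty":0,"tz":0,"ax":0,"ay":0,"az":0,"jaw":0.3},{"tx":0,"ty":0,"tz":0,"ax":0,"ay":0,"az":0,"jaw":0.3}]'
python3 -m inch '[{"tx":0,"ty":0,"tz":0,"ax":0,"ay":0,"az":0,"jaw":0.0},{"tx":0,"ty":0,"tz":0,"ax":0,"ay":0,"az":0,"jaw":0.0},{"tx":0,"ty":0,"tz":0,"ax":0,"ay":0,"az":0,"jaw":0.0}]'
```

```text
t: 11.55
ee_pos: [548.6, -303.0, 9.7]
orientation: [2.406, 2.019, 0.0]
ft_force: [-0.7, 1.6, 4.2]
width: 33.8
t: 11.92
ee_pos: [548.6, -303.0, 9.7]
orientation: [2.406, 2.019, 0.0]
ft_force: [-0.4, 0.6, 6.6]
width: 33.9
```

Gripped at 33.9 mm. I lift.

```bash
python3 -m inch '[{"tx":0,"ty":0,"tz":-1,"ax":0,"ay":0,"az":0,"jaw":0},{"tx":0,"ty":0,"tz":-3,"ax":0,"ay":0,"az":0,"jaw":0},{"tx":0,"ty":0,"tz":-4,"ax":0,"ay":0,"az":0,"jaw":0},{"tx":0,"ty":0,"tz":-3,"ax":0,"ay":0,"az":0,"jaw":0},{"tx":0,"ty":0,"tz":0,"ax":0,"ay":0,"az":0,"jaw":0},{"tx":0,"ty":0,"tz":0,"ax":0,"ay":0,"az":0,"jaw":0}]'
python3 - <<'E'
from h import *
C,im,d=look('wrist',['valve_block'])
e,R,o=tool()
m=masks_of('wrist','valve_block')[0]; v,u=np.nonzero(m['pixels']&(d>0)); T=R.inv().apply(at_depth(C,np.c_[u,v],d[v,u])-e)
print(np.percentile(T,[1,50,99],0).round(1).tolist())
k=abs(T[:,2]+26)<60
for z in range(-70,20,8):
    s=(T[:,2]>=z)&(T[:,2]<z+8)
    if s.sum()>20: print(z,s.sum(),np.percentile(T[s],[3,97],0).round(1).tolist())
delta([453,65.5,130],78.85)
E
```

```text
t: 12.68
ee_pos: [547.3, -302.4, 117.9]
orientation: [-2.405, -2.018, 0.001]
ft_force: [-0.7, -0.0, -3.9]
width: 33.9
valve_block 0.58 [279. 235.] 6650 [[526.0, -325.0, 114.0], [537.0, -300.0, 165.0], [557.0, -272.0, 177.0]] 6633 ((544.0509033203125, -300.31829833984375), (59.625457763671875, 29.309043884277344), 80.16780090332031)
[[-26.9, -17.7, -59.4], [1.2, -12.0, -47.5], [29.6, 10.0, 5.3]]
-62 3028 [[-14.6, -12.3, -59.3], [16.8, 9.5, -55.8]]
-54 366 [[-14.4, -12.8, -53.8], [16.4, -11.9, -46.2]]
-46 303 [[-14.6, -12.7, -45.7], [16.5, -11.6, -38.2]]
-38 347 [[-15.7, -13.0, -37.8], [17.7, -11.2, -30.3]]
-30 1515 [[-27.0, -17.5, -29.0], [29.7, -7.0, -23.3]]
-22 359 [[-26.3, -17.7, -21.7], [28.4, -17.0, -14.2]]
-14 294 [[-26.4, -17.7, -13.6], [28.5, -17.0, -6.6]]
-6 269 [[-25.9, -17.7, -5.7], [28.5, -17.0, 1.4]]
2 152 [[-24.3, -17.6, 2.2], [26.9, -17.1, 6.6]]
t 12.82 tcp [ 547.2 -302.3  117.4] jawang 80.0 z [-0.0026  0.0015 -1.    ] w 33.9 F [ 0.3  0.1 -3.6]
 shift cm [ 34.59 -15.67  -1.18] az(deg) 1.15 q6 -1.92
```

The block is held at tool (1.2, −0.6) with its underside 9.7 mm beyond the reported TCP. The slot is tight at ±2 mm, so I stop short over the housing for a close measurement of the taps.

```bash
python3 -m inch '[{"tx":2,"ty":-0.5,"tz":0,"ax":0,"ay":0,"az":0,"jaw":0},{"tx":4,"ty":-0.8,"tz":0,"ax":0,"ay":0,"az":0.3,"jaw":0},{"tx":5,"ty":-1,"tz":0,"ax":0,"ay":0,"az":0.3,"jaw":0},{"tx":5,"ty":-1,"tz":0,"ax":0,"ay":0,"az":0.3,"jaw":0},{"tx":5,"ty":-1,"tz":0,"ax":0,"ay":0,"az":0.25,"jaw":0},{"tx":5,"ty":-1,"tz":0,"ax":0,"ay":0,"az":0,"jaw":0},{"tx":4.6,"ty":-1,"tz":0,"ax":0,"ay":0,"az":0,"jaw":0},{"tx":3,"ty":-0.5,"tz":0,"ax":0,"ay":0,"az":0,"jaw":0},{"tx":1,"ty":-0.3,"tz":0,"ax":0,"ay":0,"az":0,"jaw":0},{"tx":0,"ty":0,"tz":0,"ax":0,"ay":0,"az":0,"jaw":0},{"tx":0,"ty":0,"tz":0,"ax":0,"ay":0,"az":0,"jaw":0}]'
python3 - <<'E'
from h import *
e,R,o=tool(); C,im,d=shot('wrist'); save('w8.png',im)
a=np.radians(-11.15); Q=np.array([[np.cos(a),-np.sin(a)],[np.sin(a),np.cos(a)]])
pr=proj(C,np.c_[HOL@Q.T+[478.5,60.5],np.full(5,57)]); print(pr.round(1).tolist())
delta([453,65.5,118],78.85)
np.savez('w8.npz',im=im,d=d,K=C[0],D=C[1],R=C[2],t=C[3],e=e,o=R.as_rotvec())
E
```

```text
t: 14.2
ee_pos: [542.6, 49.5, 119.0]
orientation: [-2.427, -1.994, 0.001]
ft_force: [0.2, -0.8, -4.2]
width: 33.7
[[332.7, 205.2], [338.8, 46.4], [213.2, 46.5], [220.1, 205.2], [335.9, 129.7]]
t 14.25 tcp [542.7  49.3 119.1] jawang 78.79 z [-3.e-04 -2.e-04 -1.e+00] w 33.8 F [ 0.   0.8 -2.3]
 shift cm [-0.16 -9.11  0.11] az(deg) -0.06 q6 -1.31
```

View pics/w8.png

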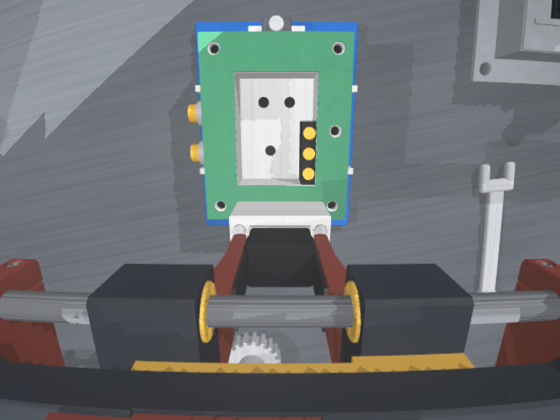

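All five taps show at (332,206), (338,48), (214,48), (221,206) and (335,131), within 2 px of the prediction. I refine the housing pose.

```bash
cat >> h.py <<'E'
def blob(im,uv,w=8):
    "centroid of non-green pixels near uv"
    s=im.astype(int); out=[]
    g=(s[...,1]-(s[...,0]+s[...,2])/2)<18
    for u,v in uv:
        a,b=int(round(u)),int(round(v)); y,x=np.nonzero(g[b-w:b+w+1,a-w:a+w+1])
        k=np.hypot(x-w-(u-a),y-w-(v-b))<w; out.append((x[k].mean()+a-w,y[k].mean()+b-w))
    return np.array(out)
E
python3 - <<'E'
from h import *
z=np.load('w8.npz'); C=(z['K'],z['D'],z['R'],z['t']); im=z['im'];d=z['d']
uv=np.array([(332,206),(338,48),(214,48),(221,206),(335,131)],float)
for w in (7,8):
    q=blob(im,uv,w); q=blob(im,q,w); c,a,r=fit2(HOL,at_z(C,q,57)[:,:2]); print(q.round(1).tolist(),c,a,np.abs(r).max())
s=im.astype(int); g=(s[...,1]-(s[...,0]+s[...,2])/2)>18
n,l,st,_=cv2.connectedComponentsWithStats(g.astype(np.uint8)); i=1+st[1:,4].argmax(); v,u=np.nonzero(l==i)
P=at_z(C,np.c_[u,v],57); Pd=at_depth(C,np.c_[u,v],d[v,u]); print('gasket z',np.median(Pd[:,2]),cv2.minAreaRect(P[:,:2].astype(np.float32)))
# pocket hole contour
f=((l==i)*255).astype(np.uint8); cs,h=cv2.findContours(f,cv2.RETR_CCOMP,cv2.CHAIN_APPROX_NONE)
for k,cc in enumerate(cs):
    if h[0,k,3]>=0 and len(cc)>100: print('pocket',cv2.minAreaRect(at_z(C,cc.reshape(-1,2),57)[:,:2].astype(np.float32)))
E
```

```text
[[332.0, 205.6], [338.3, 47.4], [213.1, 47.6], [219.9, 205.5], [335.3, 130.5]] [478.9636827   60.03789463] -11.195333919301587 0.31715152184534645
[[331.1, 206.1], [338.3, 47.4], [213.1, 47.6], [219.9, 205.5], [335.3, 130.5]] [478.99884164  59.88400661] -11.325319052277706 0.6162828655364336
gasket z 56.400287585342525 ((479.0079345703125, 59.958534240722656), (122.14351654052734, 151.98814392089844), 78.8764877319336)
pocket ((479.1818542480469, 59.97140121459961), (68.22272491455078, 92.59063720703125), 78.79886627197266)
```

```bash
python3 -m inch '[{"tx":-0.05,"ty":-1.5,"tz":0,"ax":0,"ay":0,"az":0,"jaw":0},{"tx":-0.1,"ty":-3,"tz":0,"ax":0,"ay":0,"az":0,"jaw":0},{"tx":-0.1,"ty":-3,"tz":0,"ax":0,"ay":0,"az":0,"jaw":0},{"tx":-0.06,"ty":-1.6,"tz":1,"ax":0,"ay":0,"az":0,"jaw":0},{"tx":0,"ty":0,"tz":2,"ax":0,"ay":0,"az":0,"jaw":0},{"tx":0,"ty":0,"tz":0.5,"ax":0,"ay":0,"az":0,"jaw":0},{"tx":0,"ty":0,"tz":0,"ax":0,"ay":0,"az":0,"jaw":0},{"tx":0,"ty":0,"tz":0,"ax":0,"ay":0,"az":0,"jaw":0}]'
python3 - <<'E'
from h import *
for i in range(3): delta([452.87,63.93,29.7],78.83); viewer.get_image('wrist')
e,R,o=tool(); C,im,d=shot('wrist')
m=masks_of('wrist','valve_block')
for x in m[:2]:
    v,u=np.nonzero(x['pixels']&(d>0)); T=R.inv().apply(at_depth(C,np.c_[u,v],d[v,u])-e)
    print(x['score'],len(u))
    for z in range(-62,20,8):
        s=(T[:,2]>=z)&(T[:,2]<z+8)&(T[:,1]>-20)
        if s.sum()>20: print(z,s.sum(),np.percentile(T[s],[3,97],0).round(1).tolist())
s=im.astype(int); g=(s[...,1]-(s[...,0]+s[...,2])/2)>18
v,u=np.nonzero(g&(d>0)); P=at_depth(C,np.c_[u,v],d[v,u]); P=P[abs(P[:,2]-57)<5]; a=np.radians(-11.17)
L=(P[:,:2]-[479,60])@np.array([[np.cos(a),-np.sin(a)],[np.sin(a),np.cos(a)]])
print('gasket visible in housing frame',np.percentile(L,[.5,99.5],0).round(1))
E
```

```text
t: 15.25
ee_pos: [453.4, 64.7, 84.7]
orientation: [2.427, 1.994, 0.001]
ft_force: [0.4, -0.1, -2.5]
width: 33.6
t 15.25 tcp [453.4  64.7  84.7] jawang 78.83 z [ 9.e-04  1.e-04 -1.e+00] w 33.6 F [ 0.4 -0.1 -2.5]
 shift cm [-0.09 -0.04  5.5 ] az(deg) -0.00 q6 -1.26
t 15.3 tcp [453.4  64.8  84.7] jawang 78.84 z [ 1.e-03  1.e-04 -1.e+00] w 33.6 F [ 0.2 -1.2 -3.8]
 shift cm [-0.09 -0.05  5.5 ] az(deg) 0.01 q6 -1.26
t 15.35 tcp [453.4  64.8  84.7] jawang 78.84 z [ 9.e-04  1.e-04 -1.e+00] w 34.2 F [ 0.2 -0.6 -2.6]
 shift cm [-0.1  -0.04  5.5 ] az(deg) 0.01 q6 -1.26
0.92 6777
-62 3042 [[-14.7, -12.5, -58.8], [16.8, 9.5, -55.6]]
-54 369 [[-14.6, -13.0, -53.7], [16.6, -12.1, -46.3]]
-46 320 [[-15.0, -13.1, -45.7], [17.1, -11.3, -38.3]]
-38 346 [[-16.1, -13.3, -37.8], [18.4, -10.2, -30.3]]
-30 1561 [[-27.6, -17.7, -28.8], [29.8, -6.5, -22.9]]
-22 346 [[-26.4, -18.0, -21.7], [28.5, -17.3, -14.2]]
-14 319 [[-26.1, -18.0, -13.9], [28.9, -17.3, -6.3]]
-6 270 [[-26.5, -18.0, -5.2], [28.7, -17.3, 1.6]]
2 176 [[-26.4, -18.0, 2.3], [28.6, -17.4, 7.3]]
0.73 18284
-62 21 [[-10.4, 1.9, -59.6], [21.7, 10.7, -56.4]]
gasket visible in housing frame [[-75.7 -60.4]
 [ 75.1  60.9]]
```

```bash
python3 -m inch '[{"tx":-0.1,"ty":0,"tz":0.5,"ax":0,"ay":0,"az":0,"jaw":0},{"tx":0,"ty":0,"tz":0.8,"ax":0,"ay":0,"az":0,"jaw":0},{"tx":0,"ty":0,"tz":0.8,"ax":0,"ay":0,"az":0,"jaw":0},{"tx":0,"ty":0,"tz":0,"ax":0,"ay":0,"az":0,"jaw":0}]'
python3 -m inch '[{"tx":0,"ty":0,"tz":1,"ax":0,"ay":0,"az":0,"jaw":0},{"tx":0,"ty":0,"tz":1,"ax":0,"ay":0,"az":0,"jaw":0},{"tx":0,"ty":0,"tz":0.7,"ax":0,"ay":0,"az":0,"jaw":0},{"tx":0,"ty":0,"tz":0.4,"ax":0,"ay":0,"az":0,"jaw":0},{"tx":0,"ty":0,"tz":0.2,"ax":0,"ay":0,"az":0,"jaw":0},{"tx":0,"ty":0,"tz":0,"ax":0,"ay":0,"az":0,"jaw":0}]'
```

```text
t: 16.0
ee_pos: [452.0, 63.8, 62.3]
orientation: [-2.426, -1.994, 0.003]
ft_force: [-0.5, -0.3, -3.0]
width: 33.8
t: 16.75
ee_pos: [452.8, 63.9, 30.2]
orientation: [2.427, 1.995, 0.0]
ft_force: [0.0, 0.1, -3.0]
width: 33.9
```

```bash
python3 -m inch '[{"tx":0,"ty":0,"tz":0.05,"ax":0,"ay":0,"az":0,"jaw":0},{"tx":0,"ty":0,"tz":0.05,"ax":0,"ay":0,"az":0,"jaw":0},{"tx":0,"ty":0,"tz":0,"ax":0,"ay":0,"az":0,"jaw":0}]'
python3 -m inch '[{"tx":0,"ty":0,"tz":0.05,"ax":0,"ay":0,"az":0,"jaw":0},{"tx":0,"ty":0,"tz":0,"ax":0,"ay":0,"az":0,"jaw":0}]'
```

```text
t: 17.12
ee_pos: [453.0, 63.9, 29.7]
orientation: [2.426, 1.995, 0.001]
ft_force: [-0.6, 0.7, 5.7]
width: 33.9
t: 17.38
ee_pos: [453.1, 63.9, 29.7]
orientation: [2.426, 1.995, 0.001]
ft_force: [-2.4, 0.1, 13.5]
width: 33.5
```

It is down, with 13.5 N of contact. I release, rise and check it.

```bash
python3 -m inch '[{"tx":0,"ty":0,"tz":-0.1,"ax":0,"ay":0,"az":0,"jaw":0.55},{"tx":0,"ty":0,"tz":0,"ax":0,"ay":0,"az":0,"jaw":0.55},{"tx":0,"ty":0,"tz":0,"ax":0,"ay":0,"az":0,"jaw":0.55},{"tx":0,"ty":0,"tz":-0.5,"ax":0,"ay":0,"az":0,"jaw":0.55},{"tx":0,"ty":0,"tz":-2,"ax":0,"ay":0,"az":0,"jaw":0.7},{"tx":0,"ty":0,"tz":-4,"ax":0,"ay":0,"az":0,"jaw":0.8},{"tx":0,"ty":2,"tz":-4,"ax":0,"ay":0,"az":0,"jaw":0.8},{"tx":0,"ty":4,"tz":0,"ax":0,"ay":0,"az":0,"jaw":0.8},{"tx":0,"ty":0,"tz":0,"ax":0,"ay":0,"az":0,"jaw":0.8},{"tx":0,"ty":0,"tz":0,"ax":0,"ay":0,"az":0,"jaw":0.8}]'
python3 - <<'E'
from h import *
C,im,d=look('wrist',['valve_block'],'w9.png',84); a=np.radians(-11.17); Q=np.array([[np.cos(a),-np.sin(a)],[np.sin(a),np.cos(a)]])
v,u=np.nonzero(d>0); P=at_depth(C,np.c_[u,v],d[v,u]); L=np.c_[(P[:,:2]-[479,60])@Q,P[:,2]]
k=(abs(L[:,0])<46)&(abs(L[:,1])<33)&(L[:,2]>80)&(L[:,2]<110); r=cv2.minAreaRect(L[k][:,:2].astype(np.float32)); print('coil top',k.sum(),np.median(L[k][:,2]),r)
k=(abs(L[:,0])<46)&(abs(L[:,1])<33)&(abs(L[:,2]-56)<3); print('body',np.percentile(L[k],[1,50,99],0).round(1).tolist())
k=(L[:,0]>0)&(L[:,0]<40)&(abs(L[:,1]+6)<15); print('floor',np.median(L[k][:,2]))
delta([405.5,-316.6,140],78.8)
E
```

```text
t: 18.62
ee_pos: [510.3, 52.2, 134.2]
orientation: [-2.426, -1.994, 0.003]
ft_force: [-0.3, -0.6, -0.6]
width: 70.6
valve_block 0.89 [280. 135.] 2667 [[434.0, 36.0, 54.0], [451.0, 65.0, 59.0], [471.0, 94.0, 89.0]] 1332 ((452.2578125, 65.42524719238281), (33.71635055541992, 23.054580688476562), 78.8644027709961)
valve_block 0.6 [515.  59.] 10781 [[366.0, 265.0, 2.0], [422.0, 296.0, 26.0], [479.0, 356.0, 58.0]] 0 0
coil top 1332 87.26679031840806 ((-27.286563873291016, 0.1419658660888672), (23.0545711517334, 33.716346740722656), 0.034384019672870636)
body [[-45.9, -29.8, 53.4], [-24.7, 13.2, 55.5], [45.8, 31.4, 58.3]]
floor 283.86294520686425
t 18.73 tcp [510.   52.3 134.1] jawang 78.86 z [-2.2e-03 -2.0e-04 -1.0e+00] w 70.2 F [-0.3 -0.2 -0.5]
 shift cm [-38.22  -3.13  -0.57] az(deg) 0.06 q6 -1.30
```

The valve block is at pocket (−27.3, 0.1), fully down with its coil top at z 87–88. Now the accumulator.

```bash
python3 -m inch '[{"tx":-2,"ty":0,"tz":0,"ax":0,"ay":0,"az":0,"jaw":0.8},{"tx":-5,"ty":-0.5,"tz":0,"ax":0,"ay":0,"az":0,"jaw":0.8},{"tx":-5.5,"ty":-0.5,"tz":0,"ax":0,"ay":0,"az":0,"jaw":0.8},{"tx":-5.5,"ty":-0.5,"tz":0,"ax":0,"ay":0,"az":0,"jaw":0.8},{"tx":-5.5,"ty":-0.5,"tz":0,"ax":0,"ay":0,"az":0,"jaw":0.8},{"tx":-5.5,"ty":-0.5,"tz":0,"ax":0,"ay":0,"az":0,"jaw":0.8},{"tx":-5,"ty":-0.4,"tz":0,"ax":0,"ay":0,"az":0,"jaw":0.8},{"tx":-3,"ty":-0.2,"tz":0,"ax":0,"ay":0,"az":0,"jaw":0.8},{"tx":-1.2,"ty":0,"tz":0,"ax":0,"ay":0,"az":0,"jaw":0.8},{"tx":0,"ty":0,"tz":0,"ax":0,"ay":0,"az":0,"jaw":0.8},{"tx":0,"ty":0,"tz":0,"ax":0,"ay":0,"az":0,"jaw":0.8}]'
cat >> h.py <<'E'
def neck(C,d,c,zt,r=30):
    v,u=np.nonzero(d>0); P=at_depth(C,np.c_[u,v],d[v,u]); k=(np.hypot(*(P[:,:2]-c).T)<r)&(abs(P[:,2]-zt)<4)
    return k.sum(),np.median(P[k][:,2]).round(1),cv2.minEnclosingCircle(P[k][:,:2].astype(np.float32)),P[k].mean(0).round(1)
E
python3 - <<'E'
from h import *
C,im,d=look('wrist',['accumulator'],None,64)
print(neck(C,d,[405.5,-316.6],68))
delta([405.5,-316.6,9],78.83)
E
```

```text
t: 20.1
ee_pos: [407.4, -315.2, 134.5]
orientation: [-2.425, -1.996, -0.0]
ft_force: [0.2, 0.2, 0.1]
width: 70.3
accumulator 0.81 [275. 190.] 1924 [[382.0, -338.0, 7.0], [399.0, -315.0, 36.0], [423.0, -295.0, 69.0]] 737 ((404.9139099121094, -316.7444152832031), (26.653779983520508, 27.155061721801758), 79.52151489257812)
(np.int64(737), np.float64(67.4), ((405.34088134765625, -316.2749938964844), 14.07427978515625), array([ 404.8, -316.5,   67.3]))
t 20.2 tcp [ 407.6 -315.4  134.6] jawang 78.94 z [-3.e-04  4.e-04 -1.e+00] w 70.5 F [-0.4 -0.8 -0.1]
 shift cm [-0.17 -0.17 12.56] az(deg) 0.11 q6 -2.06
```

```bash
python3 -m inch '[{"tx":-0.26,"ty":-0.22,"tz":3,"ax":0,"ay":0,"az":0,"jaw":0.8},{"tx":0,"ty":0,"tz":4,"ax":0,"ay":0,"az":0,"jaw":0.8},{"tx":0,"ty":0,"tz":3,"ax":0,"ay":0,"az":0,"jaw":0.8},{"tx":0,"ty":0,"tz":1.8,"ax":0,"ay":0,"az":0,"jaw":0.7},{"tx":0,"ty":0,"tz":0.5,"ax":0,"ay":0,"az":0,"jaw":0.6},{"tx":0,"ty":0,"tz":0,"ax":0,"ay":0,"az":0,"jaw":0},{"tx":0,"ty":0,"tz":0,"ax":0,"ay":0,"az":0,"jaw":0},{"tx":0,"ty":0,"tz":0,"ax":0,"ay":0,"az":0,"jaw":0},{"tx":0,"ty":0,"tz":0,"ax":0,"ay":0,"az":0,"jaw":0},{"tx":0,"ty":0,"tz":0,"ax":0,"ay":0,"az":0,"jaw":0},{"tx":0,"ty":0,"tz":0,"ax":0,"ay":0,"az":0,"jaw":0}]'
python3 -m inch '[{"tx":0,"ty":0,"tz":-1,"ax":0,"ay":0,"az":0,"jaw":0},{"tx":0,"ty":0,"tz":-3,"ax":0,"ay":0,"az":0,"jaw":0},{"tx":0,"ty":0,"tz":-4,"ax":0,"ay":0,"az":0,"jaw":0},{"tx":0,"ty":0,"tz":-3,"ax":0,"ay":0,"az":0,"jaw":0},{"tx":0,"ty":0,"tz":0,"ax":0,"ay":0,"az":0,"jaw":0},{"tx":0,"ty":0,"tz":0,"ax":0,"ay":0,"az":0,"jaw":0}]'
cat > held.py <<'E'
from h import *
e,R,o=tool(); C,im,d=shot('wrist')
v,u=np.nonzero(d>0); T=R.inv().apply(at_depth(C,np.c_[u,v],d[v,u])-e)
k=(np.hypot(T[:,0]-1.2,T[:,1])<26)&(T[:,2]>-62)&(T[:,2]<-45)&(abs(T[:,0]-1.2)<13.5)
k2=k&(abs(T[:,2]-np.median(T[k,2]))<3)
print('neck top',k2.sum(),np.median(T[k2,2]),np.percentile(T[k2],[2,98],0).round(1).tolist(),'mean',T[k2].mean(0))
k=(np.hypot(T[:,0]-1.2,T[:,1])<29)&(T[:,2]>-31)&(T[:,2]<12)&(T[:,1]<5)
for z in range(-31,12,7):
    s=k&(T[:,2]>=z)&(T[:,2]<z+7)
    if s.sum()>15: 
        c,*_=np.linalg.lstsq(np.c_[2*T[s,:2],np.ones(s.sum())],(T[s,:2]**2).sum(1),rcond=None); print(z,s.sum(),'circ',c[:2].round(1),np.sqrt(c[2]+c[:2]@c[:2]).round(1),'ymin',np.percentile(T[s,1],2).round(1),'x',np.percentile(T[s,0],[2,98]).round(1))
H=np.array([479.,60.]); a=np.radians(-11.17); Q=np.array([[np.cos(a),-np.sin(a)],[np.sin(a),np.cos(a)]])
print(H+Q@[19,-6]); delta([*(H+Q@[19,-6]),120],78.83)
E
python3 held.py
```

```text
t: 21.58
ee_pos: [405.2, -319.0, 12.4]
orientation: [2.426, 1.994, 0.001]
ft_force: [0.9, 2.9, 6.0]
width: 27.3
t: 22.32
ee_pos: [403.9, -318.1, 120.8]
orientation: [-2.426, -1.994, 0.0]
ft_force: [-0.9, -0.4, -2.6]
width: 27.3
neck top 2176 -55.09147692828158 [[-11.2, -13.2, -56.4], [13.4, 11.7, -53.0]] mean [  1.08398495  -1.16098205 -55.05973543]
-31 260 circ [ 3.8 -5.7] 12.2 ymin -20.5 x [-12.5  20.9]
-24 1434 circ [ 1.5 -6.3] 15.8 ymin -23.5 x [-18.9  22.2]
-17 159 circ [ 1.7 -0. ] 23.8 ymin -24.1 x [-18.2  21.8]
-10 155 circ [ 1.8 -0.1] 23.8 ymin -24.2 x [-18.4  22.3]
-3 137 circ [ 1.9 -0.2] 23.8 ymin -24.1 x [-17.4  22.4]
4 102 circ [ 2.1 -0. ] 23.9 ymin -24.1 x [-18.2  22.8]
[496.47775353  50.43296641]
t 22.38 tcp [ 403.7 -317.9  120.3] jawang 78.85 z [-0.0019  0.0016 -1.    ] w 27.3 F [-0.5 -0.9 -3.6]
 shift cm [37.93  1.98  0.07] az(deg) 0.02 q6 -2.07
```

```bash
python3 -m inch '[{"tx":2,"ty":0.1,"tz":0,"ax":0,"ay":0,"az":0,"jaw":0},{"tx":4,"ty":0.2,"tz":0,"ax":0,"ay":0,"az":0,"jaw":0},{"tx":5,"ty":0.25,"tz":0,"ax":0,"ay":0,"az":0,"jaw":0},{"tx":5,"ty":0.25,"tz":0,"ax":0,"ay":0,"az":0,"jaw":0},{"tx":5,"ty":0.25,"tz":0,"ax":0,"ay":0,"az":0,"jaw":0},{"tx":5,"ty":0.25,"tz":0,"ax":0,"ay":0,"az":0,"jaw":0},{"tx":5,"ty":0.3,"tz":0,"ax":0,"ay":0,"az":0,"jaw":0},{"tx":4,"ty":0.2,"tz":0,"ax":0,"ay":0,"az":0,"jaw":0},{"tx":2,"ty":0.1,"tz":0,"ax":0,"ay":0,"az":0,"jaw":0},{"tx":0.77,"ty":0.05,"tz":0,"ax":0,"ay":0,"az":0,"jaw":0},{"tx":0,"ty":0,"tz":0,"ax":0,"ay":0,"az":0,"jaw":0},{"tx":0,"ty":0,"tz":0,"ax":0,"ay":0,"az":0,"jaw":0}]'
python3 - <<'E'
from h import *
delta([495.97,48.9,82.4],78.83)
E
```

```text
t: 23.88
ee_pos: [496.3, 47.5, 121.4]
orientation: [-2.427, -1.994, 0.001]
ft_force: [-0.6, -0.5, -2.7]
width: 27.4
t 23.88 tcp [496.3  47.5 121.4] jawang 78.81 z [-8.e-04 -2.e-04 -1.e+00] w 27.4 F [-0.6 -0.5 -2.7]
 shift cm [ 0.13 -0.06  3.9 ] az(deg) -0.02 q6 -1.30
```

```bash
python3 -m inch '[{"tx":0.13,"ty":-0.06,"tz":1.5,"ax":0,"ay":0,"az":0,"jaw":0},{"tx":0,"ty":0,"tz":1.5,"ax":0,"ay":0,"az":0,"jaw":0},{"tx":0,"ty":0,"tz":0.9,"ax":0,"ay":0,"az":0,"jaw":0},{"tx":0,"ty":0,"tz":0,"ax":0,"ay":0,"az":0,"jaw":0},{"tx":0,"ty":0,"tz":0,"ax":0,"ay":0,"az":0,"jaw":0}]'
python3 - <<'E'
from h import *
delta([495.97,48.9,32.4],78.83)
E
python3 held.py
```

```text
t: 24.5
ee_pos: [496.7, 49.5, 82.7]
orientation: [2.427, 1.995, 0.0]
ft_force: [0.3, 0.3, -2.5]
width: 27.3
t 24.5 tcp [496.7  49.5  82.7] jawang 78.85 z [ 1.e-04  0.e+00 -1.e+00] w 27.3 F [ 0.3  0.3 -2.5]
 shift cm [-0.07 -0.06  5.03] az(deg) 0.02 q6 -1.30
neck top 2168 -55.153699615254034 [[-11.2, -13.3, -56.4], [13.3, 11.7, -53.1]] mean [  1.06295893  -1.15305939 -55.09850344]
-31 260 circ [ 3. -6.] 12.1 ymin -20.0 x [-12.5  19.6]
-24 1432 circ [ 1.5 -6.1] 15.9 ymin -23.5 x [-19.   22.2]
-17 169 circ [ 1.6 -0.1] 23.8 ymin -24.2 x [-18.1  22.1]
-10 151 circ [ 1.8 -0.2] 23.7 ymin -24.1 x [-18.1  22. ]
-3 135 circ [ 1.9 -0.1] 23.8 ymin -24.2 x [-17.8  22.5]
4 98 circ [ 2.  -0.1] 23.8 ymin -24.0 x [-17.8  21.9]
[496.47775353  50.43296641]
t 24.55 tcp [496.9  49.5  82.9] jawang 78.85 z [ 6.e-04  0.e+00 -1.e+00] w 27.4 F [-0.6 -0.8 -3.1]
 shift cm [ 0.08 -0.05 -3.71] az(deg) 0.02 q6 -1.30
```

```bash
python3 -m inch '[{"tx":-0.07,"ty":-0.06,"tz":0.4,"ax":0,"ay":0,"az":0,"jaw":0},{"tx":0,"ty":0,"tz":1,"ax":0,"ay":0,"az":0,"jaw":0},{"tx":0,"ty":0,"tz":1.2,"ax":0,"ay":0,"az":0,"jaw":0},{"tx":0,"ty":0,"tz":1.2,"ax":0,"ay":0,"az":0,"jaw":0},{"tx":0,"ty":0,"tz":0.7,"ax":0,"ay":0,"az":0,"jaw":0},{"tx":0,"ty":0,"tz":0.4,"ax":0,"ay":0,"az":0,"jaw":0},{"tx":0,"ty":0,"tz":0,"ax":0,"ay":0,"az":0,"jaw":0}]'
python3 -m inch '[{"tx":0,"ty":0,"tz":0.05,"ax":0,"ay":0,"az":0,"jaw":0},{"tx":0,"ty":0,"tz":0.05,"ax":0,"ay":0,"az":0,"jaw":0},{"tx":0,"ty":0,"tz":0.05,"ax":0,"ay":0,"az":0,"jaw":0},{"tx":0,"ty":0,"tz":0,"ax":0,"ay":0,"az":0,"jaw":0}]'
```

```text
t: 25.42
ee_pos: [495.7, 48.9, 33.4]
orientation: [-2.427, -1.995, 0.001]
ft_force: [-0.8, 0.2, -2.3]
width: 27.2
t: 25.92
ee_pos: [496.1, 49.0, 32.5]
orientation: [2.426, 1.995, 0.001]
ft_force: [-0.7, 0.5, 0.8]
width: 27.2
```

```bash
python3 -m inch '[{"tx":0,"ty":0,"tz":0.05,"ax":0,"ay":0,"az":0,"jaw":0},{"tx":0,"ty":0,"tz":0,"ax":0,"ay":0,"az":0,"jaw":0.5},{"tx":0,"ty":0,"tz":0,"ax":0,"ay":0,"az":0,"jaw":0.5},{"tx":0,"ty":0,"tz":0,"ax":0,"ay":0,"az":0,"jaw":0.5},{"tx":0,"ty":0,"tz":-0.5,"ax":0,"ay":0,"az":0,"jaw":0.5},{"tx":0,"ty":0,"tz":-2,"ax":0,"ay":0,"az":0,"jaw":0.5},{"tx":0,"ty":0,"tz":-4,"ax":0,"ay":0,"az":0,"jaw":0.6},{"tx":0,"ty":1,"tz":-4,"ax":0,"ay":0,"az":0,"jaw":0.6},{"tx":0,"ty":2.5,"tz":-2,"ax":0,"ay":0,"az":0,"jaw":0.6},{"tx":0,"ty":0,"tz":0,"ax":0,"ay":0,"az":0,"jaw":0.6},{"tx":0,"ty":0,"tz":0,"ax":0,"ay":0,"az":0,"jaw":0.6}]'
python3 - <<'E'
from h import *
C,im,d=shot('wrist'); save('w10.png',im[0:330,120:440]); a=np.radians(-11.17); Q=np.array([[np.cos(a),-np.sin(a)],[np.sin(a),np.cos(a)]])
v,u=np.nonzero(d>0); P=at_depth(C,np.c_[u,v],d[v,u]); L=np.c_[(P[:,:2]-[479,60])@Q,P[:,2]]
for n,x in(('coil',(-46,-9)),('neck',(-6,46))):
    k=(L[:,0]>x[0])&(L[:,0]<x[1])&(abs(L[:,1])<33)&(L[:,2]>84)&(L[:,2]<92); f=L[k]
    p=np.linalg.lstsq(np.c_[f[:,:2],np.ones(len(f))],f[:,2],rcond=None)[0]
    print(n,k.sum(),np.median(f[:,2]),cv2.minAreaRect(f[:,:2].astype(np.float32)),'tilt',p[:2].round(3))
s=im.astype(int); g=(s[...,1]-(s[...,0]+s[...,2])/2)>18; print('gasket z',np.median(P[g[v,u]&(abs(P[:,2]-57)<5)][:,2]))
delta([404,332,160],79.3)
E
```

```text
t: 27.3
ee_pos: [528.4, 42.2, 155.6]
orientation: [-2.426, -1.994, 0.003]
ft_force: [-0.7, 0.1, 0.6]
width: 52.6
coil 1175 87.3585711616618 ((-27.419239044189453, 0.27453041076660156), (22.769073486328125, 33.64619445800781), 0.019058408215641975) tilt [ 0.006 -0.001]
neck 790 87.32037399690009 ((18.317411422729492, -6.02054500579834), (27.06951332092285, 26.81922721862793), 1.150579810142517) tilt [0.007 0.005]
gasket z 56.379202681704086
t 27.35 tcp [528.1  42.2 155.3] jawang 78.85 z [-3.2e-03 -2.0e-04 -1.0e+00] w 52.5 F [-0.8  0.1 -0.8]
 shift cm [ 26.04 -17.78  -0.44] az(deg) -0.45 q6 -1.32
```

Both units are in place: coil at (−27.4, 0.3) and neck at (18.3, −6.0), both level with tops at z 87.3 (gasket reads 56.4, so the bias is −0.6). Now the cover: a close look before gripping.

```bash
python3 -m inch '[{"tx":2,"ty":-0.8,"tz":0,"ax":0,"ay":0,"az":0,"jaw":0.6},{"tx":5,"ty":-2,"tz":0,"ax":0,"ay":0,"az":0,"jaw":0.6},{"tx":5.5,"ty":-2.3,"tz":0,"ax":0,"ay":0,"az":0,"jaw":0.6},{"tx":5.5,"ty":-2.3,"tz":0,"ax":0,"ay":0,"az":0,"jaw":0.6},{"tx":5,"ty":-2.2,"tz":0,"ax":0,"ay":0,"az":-0.4,"jaw":0.6},{"tx":3,"ty":-1.2,"tz":0,"ax":0,"ay":0,"az":0,"jaw":0.6},{"tx":0,"ty":0,"tz":0,"ax":0,"ay":0,"az":0,"jaw":0.6},{"tx":0,"ty":0,"tz":0,"ax":0,"ay":0,"az":0,"jaw":0.6}]'
python3 - <<'E'
from h import *
C,im,d=look('wrist',['connector'],'w11.png',74)
e,R,o=tool(); np.savez('w11.npz',im=im,d=d,K=C[0],D=C[1],R=C[2],t=C[3])
a=np.radians(-10.7); Q=np.array([[np.cos(a),-np.sin(a)],[np.sin(a),np.cos(a)]])
pr=proj(C,np.c_[HOL@Q.T+[404.5,332.5],np.full(5,5)]); print('holes pred',pr.round(1).tolist())
q=dark(im,pr,6); print(q.round(1).tolist()); print(fit2(HOL,at_z(C,q,5)[:,:2]))
delta([404.5,332.5,15],79.3)
E
```

```text
t: 28.35
ee_pos: [473.2, 317.0, 155.6]
orientation: [2.419, 2.004, -0.004]
ft_force: [-0.5, -1.2, -0.2]
width: 52.9
connector 0.75 [281. 121.] 15447 [[329.0, 271.0, 3.0], [400.0, 333.0, 44.0], [478.0, 396.0, 76.0]] 551 ((404.3948059082031, 332.41473388671875), (27.859060287475586, 43.579837799072266), 80.0700454711914)
connector 0.66 [240.   4.] 81 [[273.0, 308.0, 1.0], [276.0, 315.0, 4.0], [281.0, 322.0, 6.0]] 0 0
holes pred [[323.8, 181.3], [327.5, 61.9], [234.6, 61.8], [238.1, 181.3], [325.7, 123.8]]
[[322.8, 181.2], [325.0, 61.5], [233.9, 59.3], [237.7, 181.1], [326.6, 123.7]]
(array([403.7007862 , 331.85639921]), np.float64(-10.736586614892719), array([[ 0.37670091, -0.35797027],
       [-0.08521446, -1.91570119],
       [-1.78477899,  0.37244829],
       [ 0.58468673,  0.31512455],
       [ 0.90860581,  1.58609862]]))
t 28.45 tcp [474.  316.7 156.2] jawang 79.18 z [-1.e-03 -9.e-04 -1.e+00] w 52.9 F [-0.1 -0.1 -0.2]
 shift cm [ 0.26 -7.11 14.12] az(deg) -0.12 q6 -0.81
```

View pics/w11.png

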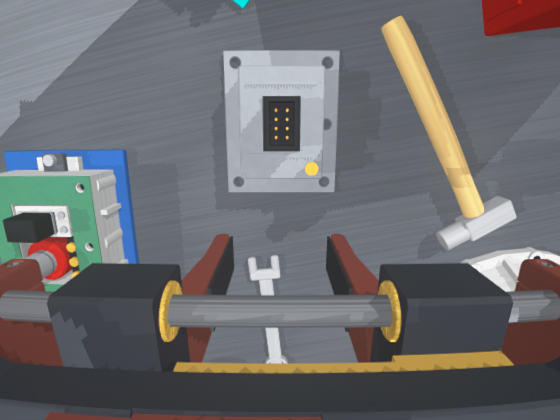

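The picture shows the cover's connector at (281,123), breather at (311,169) (+x,+y) and fifth hole at (326,124). This confirms the grey cover, at yaw about −10.5°. I approach.

```bash
python3 -m inch '[{"tx":0.1,"ty":-2.5,"tz":0,"ax":0,"ay":0,"az":-0.15,"jaw":0.6},{"tx":0.05,"ty":-3,"tz":0,"ax":0,"ay":0,"az":-0.15,"jaw":0.6},{"tx":0,"ty":-1.6,"tz":2,"ax":0,"ay":0,"az":0,"jaw":0.6},{"tx":0,"ty":0,"tz":3,"ax":0,"ay":0,"az":0,"jaw":0.6},{"tx":0,"ty":0,"tz":1.5,"ax":0,"ay":0,"az":0,"jaw":0.6},{"tx":0,"ty":0,"tz":0,"ax":0,"ay":0,"az":0,"jaw":0.6},{"tx":0,"ty":0,"tz":0,"ax":0,"ay":0,"az":0,"jaw":0.6}]'
python3 - <<'E'
from h import *
C,im,d=shot('wrist'); v,u=np.nonzero(d>0); P=at_depth(C,np.c_[u,v],d[v,u]); k=(np.hypot(*(P[:,:2]-[404.4,332.4]).T)<30)&(abs(P[:,2]-76.5)<2.5)
r=cv2.minAreaRect(P[k][:,:2].astype(np.float32)); print(k.sum(),np.median(P[k][:,2]),r)
delta([*r[0],17],79.5)
E
```

```text
t: 29.32
ee_pos: [405.2, 332.9, 92.4]
orientation: [2.415, 2.009, 0.002]
ft_force: [-0.1, -0.1, -0.0]
width: 52.3
820 76.27878869594318 ((404.7445983886719, 332.44781494140625), (28.02593994140625, 44.67817687988281), 79.2271499633789)
t 29.38 tcp [405.4 333.   92.5] jawang 79.53 z [ 1.2e-03  9.0e-04 -1.0e+00] w 52.7 F [0.1 0.2 0.8]
 shift cm [-0.07 -0.06  7.55] az(deg) 0.03 q6 -0.72
```

```bash
python3 -m inch '[{"tx":-0.18,"ty":-0.06,"tz":2,"ax":0,"ay":0,"az":0.2,"jaw":0.6},{"tx":0,"ty":0,"tz":3,"ax":0,"ay":0,"az":0,"jaw":0.6},{"tx":0,"ty":0,"tz":2,"ax":0,"ay":0,"az":0,"jaw":0.6},{"tx":0,"ty":0,"tz":0.5,"ax":0,"ay":0,"az":0,"jaw":0.6},{"tx":0,"ty":0,"tz":0,"ax":0,"ay":0,"az":0,"jaw":0.6},{"tx":0,"ty":0,"tz":0,"ax":0,"ay":0,"az":0,"jaw":0},{"tx":0,"ty":0,"tz":0,"ax":0,"ay":0,"az":0,"jaw":0},{"tx":0,"ty":0,"tz":0,"ax":0,"ay":0,"az":0,"jaw":0},{"tx":0,"ty":0,"tz":0,"ax":0,"ay":0,"az":0,"jaw":0},{"tx":0,"ty":0,"tz":0,"ax":0,"ay":0,"az":0,"jaw":0}]'
python3 -m inch '[{"tx":0,"ty":0,"tz":0,"ax":0,"ay":0,"az":0,"jaw":0},{"tx":0,"ty":0,"tz":0,"ax":0,"ay":0,"az":0,"jaw":0}]'
```

```text
t: 30.62
ee_pos: [404.1, 331.3, 17.2]
orientation: [2.418, 2.006, 0.001]
ft_force: [0.2, -0.7, 6.0]
width: 28.1
t: 30.88
ee_pos: [404.1, 331.3, 17.2]
orientation: [2.418, 2.006, 0.001]
ft_force: [-0.0, -0.4, 7.0]
width: 28.3
```

Gripped at 28.2 mm with the underside at TCP z − 17.2. I lift slowly and measure the cover in the hand.

```bash
python3 -m inch '[{"tx":0,"ty":0,"tz":-0.5,"ax":0,"ay":0,"az":0,"jaw":0},{"tx":0,"ty":0,"tz":-2,"ax":0,"ay":0,"az":0,"jaw":0},{"tx":0,"ty":0,"tz":-3,"ax":0,"ay":0,"az":0,"jaw":0},{"tx":0,"ty":0,"tz":-3,"ax":0,"ay":0,"az":0,"jaw":0},{"tx":0,"ty":0,"tz":-3,"ax":0,"ay":0,"az":0,"jaw":0},{"tx":0,"ty":0,"tz":-2,"ax":0,"ay":0,"az":0,"jaw":0},{"tx":0,"ty":0,"tz":0,"ax":0,"ay":0,"az":0,"jaw":0},{"tx":0,"ty":0,"tz":0,"ax":0,"ay":0,"az":0,"jaw":0}]'
cat > cov.py <<'E'
from h import *
import sys
e,R,o=tool(); C,im,d=shot('wrist'); save(sys.argv[1],im); np.savez('cov.npz',im=im,d=d,K=C[0],D=C[1],R=C[2],t=C[3],e=e,o=R.as_rotvec())
v,u=np.nonzero(d>0); T=R.inv().apply(at_depth(C,np.c_[u,v],d[v,u])-e)
k=(np.abs(T[:,0])<25)&(abs(T[:,1])<40)&(abs(T[:,2]+59.8)<5); r=cv2.minAreaRect(T[k][:,:2].astype(np.float32)); print('conn top',k.sum(),np.median(T[k,2]),r)
k=(abs(T[:,0])<70)&(T[:,1]>-85)&(T[:,1]<70)&(abs(T[:,2]-12.2)<9)
f=T[k]; p=np.linalg.lstsq(np.c_[f[:,:2],np.ones(len(f))],f[:,2],rcond=None)[0]; res=f[:,2]-np.c_[f[:,:2],np.ones(len(f))]@p
g=f[abs(res)<1.5]; p=np.linalg.lstsq(np.c_[g[:,:2],np.ones(len(g))],g[:,2],rcond=None)[0]
print('flange top',len(g),'tilt x,y',p[:2].round(4),'z',p[2].round(1),'ext',np.percentile(g,[.3,99.7],0).round(1).tolist())
# side/top edges
for lo,hi in((-70,-55),(-50,-35),(-30,-15),(-10,5)):
    s=g[(g[:,1]>lo)&(g[:,1]<hi)]
    if len(s)>30: print('y',lo,hi,'x ext',np.percentile(s[:,0],[.5,99.5]).round(1))
for lo,hi in((-55,-40),(-20,-5),(5,20),(40,55)):
    s=g[(g[:,0]>lo)&(g[:,0]<hi)]
    if len(s)>30: print('x',lo,hi,'y min',np.percentile(s[:,1],.5).round(1))
a=np.radians(-11.17); delta([479,60,140],78.83)
E
python3 cov.py w12.png
```

```text
t: 31.88
ee_pos: [402.9, 330.3, 150.6]
orientation: [-2.418, -2.006, 0.003]
ft_force: [-1.4, -0.5, -5.1]
width: 28.0
conn top 1724 -59.1132314560237 ((1.2980365753173828, -3.391366958618164), (37.30691909790039, 46.769309997558594), 89.07415008544922)
flange top 8819 tilt x,y [0.0001 0.0007] z 12.8 ext [[-59.7, -75.3, 11.3], [62.2, 31.2, 14.2]]
y -70 -55 x ext [-59.3  61.4]
y -50 -35 x ext [-59.7  61.7]
y -30 -15 x ext [-59.5  62.3]
y -10 5 x ext [-59.6  62.3]
x -55 -40 y min -75.2
x -20 -5 y min -75.0
x 5 20 y min -75.0
x 40 55 y min -75.3
t 31.93 tcp [402.9 330.3 150.4] jawang 79.35 z [-0.002  -0.0016 -1.    ] w 27.5 F [-0.9  1.1 -3.9]
 shift cm [-25.15  12.48   1.06] az(deg) 0.52 q6 -0.72
```

```bash
cat > holes.py <<'E'
from h import *
z=np.load('cov.npz'); C=(z['K'],z['D'],z['R'],z['t']); d=z['d']; e=z['e']; R=Ro.from_rotvec(z['o'])
v,u=np.mgrid[0:420,0:560]; v=v.ravel();u=u.ravel(); r,Rc,t=ray(C,np.c_[u,v]); D=R.inv().apply(r@Rc); O=R.inv().apply(-t@Rc-e)
s=(12.8-O[2])/D[:,2]; X=(O+D*s[:,None])[:,:2]; z_=d.ravel(); off=(z_-s>3)|(z_==0)
A=[];B=[]
for i,(hx,hy) in enumerate(HOL):
    p=np.array([hy+1.2,hx+.6])
    for _ in range(3):
        k=off&(np.hypot(*(X-p).T)<8); 
        if k.sum()<15: break
        p=X[k].mean(0)
    print(i,k.sum(),p.round(2),(p-[hy,hx]).round(2))
E
python3 holes.py
```

```text
0 0 [50.2 64.6] [1.2 0.6]
1 217 [ 49.7  -63.56] [0.7  0.44]
2 228 [-47.23 -63.53] [1.77 0.47]
3 1 [-47.8  64.6] [1.2 0.6]
4 60 [53.08 -0.69] [ 4.08 -0.69]
```

View pics/w12.png

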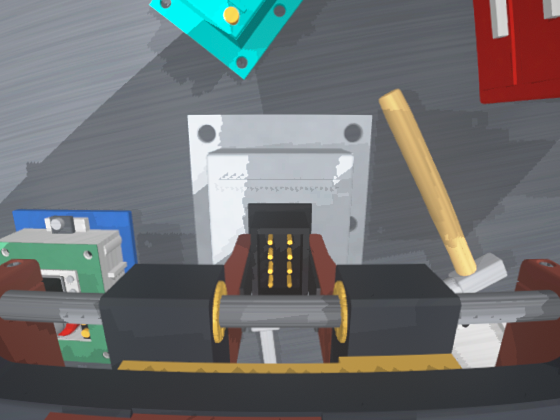

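The picture shows the cover hanging level: holes 1 and 2 at (353,133) and (207,133), hole 4 at about (352,222), gripped squarely on the connector. Cover centre in the tool is (1.2, 0.5), with no yaw offset. I carry it over the housing, high up.

```bash
python3 -m inch '[{"tx":-1,"ty":0.5,"tz":0,"ax":0,"ay":0,"az":0,"jaw":0},{"tx":-2.2,"ty":1.1,"tz":0,"ax":0,"ay":0,"az":0,"jaw":0},{"tx":-3.2,"ty":1.6,"tz":0,"ax":0,"ay":0,"az":0,"jaw":0},{"tx":-3.6,"ty":1.8,"tz":0,"ax":0,"ay":0,"az":0.2,"jaw":0},{"tx":-3.6,"ty":1.8,"tz":0,"ax":0,"ay":0,"az":0.2,"jaw":0},{"tx":-3.6,"ty":1.8,"tz":0,"ax":0,"ay":0,"az":0.1,"jaw":0},{"tx":-3.2,"ty":1.6,"tz":0,"ax":0,"ay":0,"az":0,"jaw":0},{"tx":-2.6,"ty":1.2,"tz":0,"ax":0,"ay":0,"az":0,"jaw":0},{"tx":-1.6,"ty":0.7,"tz":0,"ax":0,"ay":0,"az":0,"jaw":0},{"tx":-0.6,"ty":0.3,"tz":0,"ax":0,"ay":0,"az":0,"jaw":0},{"tx":0,"ty":0,"tz":0,"ax":0,"ay":0,"az":0,"jaw":0},{"tx":0,"ty":0,"tz":0,"ax":0,"ay":0,"az":0,"jaw":0}]'
python3 cov.py w13.png; python3 holes.py; python3 -c "
from h import *
delta([478.28,58.92,84.2],78.83)"
```

```text
t: 33.42
ee_pos: [477.7, 60.8, 151.6]
orientation: [-2.426, -1.996, 0.0]
ft_force: [0.6, -0.0, -5.1]
width: 27.7
conn top 1739 -59.10299727448007 ((1.1600971221923828, -3.148967742919922), (37.75429916381836, 46.39731979370117), 89.78754425048828)
flange top 8793 tilt x,y [0.0004 0.001 ] z 12.8 ext [[-59.6, -75.3, 11.3], [62.2, 31.2, 14.2]]
y -70 -55 x ext [-59.5  61.5]
y -50 -35 x ext [-59.5  61.7]
y -30 -15 x ext [-59.5  62.3]
y -10 5 x ext [-59.5  62.3]
x -55 -40 y min -75.2
x -20 -5 y min -75.0
x 5 20 y min -75.0
x 40 55 y min -75.3
t 33.48 tcp [477.7  60.8 151.6] jawang 78.91 z [-2.e-04  1.e-04 -1.e+00] w 27.9 F [-0.8  0.6 -3.7]
 shift cm [-0.06  0.14  1.16] az(deg) 0.08 q6 -1.28
0 1 [50.2 64.6] [1.2 0.6]
1 217 [ 49.73 -63.63] [0.73 0.37]
2 232 [-47.27 -63.5 ] [1.73 0.5 ]
3 0 [-47.8  64.6] [1.2 0.6]
4 64 [53.02 -0.56] [ 4.02 -0.56]
t 33.48 tcp [477.7  60.8 151.6] jawang 78.91 z [-2.e-04  1.e-04 -1.e+00] w 27.9 F [-0.8  0.6 -3.7]
 shift cm [-0.18  0.09  6.74] az(deg) 0.08 q6 -1.28
```

```bash
python3 -m inch '[{"tx":-0.18,"ty":0.09,"tz":0.4,"ax":0,"ay":0,"az":0.08,"jaw":0},{"tx":0,"ty":0,"tz":1,"ax":0,"ay":0,"az":0,"jaw":0},{"tx":0,"ty":0,"tz":1.5,"ax":0,"ay":0,"az":0,"jaw":0},{"tx":0,"ty":0,"tz":1.5,"ax":0,"ay":0,"az":0,"jaw":0},{"tx":0,"ty":0,"tz":1,"ax":0,"ay":0,"az":0,"jaw":0},{"tx":0,"ty":0,"tz":0.5,"ax":0,"ay":0,"az":0,"jaw":0},{"tx":0,"ty":0,"tz":0,"ax":0,"ay":0,"az":0,"jaw":0},{"tx":0,"ty":0,"tz":0,"ax":0,"ay":0,"az":0,"jaw":0}]'
python3 cov.py w14.png; python3 holes.py;  python3 -c "
from h import *
delta([478.28,58.92,85],78.83)"
```

```text
t: 34.48
ee_pos: [478.9, 58.2, 93.0]
orientation: [2.428, 1.993, 0.001]
ft_force: [-0.8, 0.3, -4.6]
width: 27.5
conn top 1744 -59.07543190007193 ((1.265310287475586, -3.163034439086914), (37.869049072265625, 46.58047866821289), 89.28658294677734)
flange top 8782 tilt x,y [0.0002 0.0009] z 12.8 ext [[-59.6, -75.3, 11.3], [62.2, 31.0, 14.2]]
y -70 -55 x ext [-59.4  61.3]
y -50 -35 x ext [-59.7  61.7]
y -30 -15 x ext [-59.5  62.4]
y -10 5 x ext [-59.3  62.3]
x -55 -40 y min -75.2
x -20 -5 y min -75.0
x 5 20 y min -75.0
x 40 55 y min -75.3
t 34.52 tcp [478.9  58.2  93.1] jawang 78.77 z [ 1.e-03  1.e-04 -1.e+00] w 28.0 F [ 0.2 -0.4 -4.2]
 shift cm [ 0.18 -0.02 -4.69] az(deg) -0.06 q6 -1.28
0 1 [50.2 64.6] [1.2 0.6]
1 216 [ 49.71 -63.65] [0.71 0.35]
2 233 [-47.31 -63.49] [1.69 0.51]
3 0 [-47.8  64.6] [1.2 0.6]
4 64 [53.19 -0.68] [ 4.19 -0.68]
t 34.52 tcp [478.9  58.2  93.1] jawang 78.77 z [ 1.e-03  1.e-04 -1.e+00] w 28.0 F [ 0.2 -0.4 -4.2]
 shift cm [ 0.06 -0.08  0.81] az(deg) -0.06 q6 -1.28
```

```bash
python3 -m inch '[{"tx":0.06,"ty":-0.08,"tz":0.3,"ax":0,"ay":0,"az":-0.06,"jaw":0},{"tx":0,"ty":0,"tz":0.3,"ax":0,"ay":0,"az":0,"jaw":0},{"tx":0,"ty":0,"tz":0.15,"ax":0,"ay":0,"az":0,"jaw":0},{"tx":0,"ty":0,"tz":0,"ax":0,"ay":0,"az":0,"jaw":0},{"tx":0,"ty":0,"tz":0,"ax":0,"ay":0,"az":0,"jaw":0},{"tx":0,"ty":0,"tz":0,"ax":0,"ay":0,"az":0,"jaw":0}]'
python3 cov.py w15.png | sed -n 1,2p; python3 holes.py
python3 - <<'E'
from h import *
delta([478.28,58.92,84.2],78.83)
z=np.load('cov.npz'); C=(z['K'],z['D'],z['R'],z['t']); im=z['im'].astype(int); d=z['d']; e=z['e']; R=Ro.from_rotvec(z['o'])
a=np.radians(-11.17); Q=np.array([[np.cos(a),-np.sin(a)],[np.sin(a),np.cos(a)]])
taps=HOL@Q.T+[479,60]; T=proj(C,np.c_[taps,np.full(5,57)])
x=R.apply(np.c_[HOL[:,1]+1.2,HOL[:,0]+.45,np.full(5,17.6)])+e; print('hole-tap est mm',(x[:,:2]-taps).round(2).tolist(),'underside z',x[:,2].round(1))
for i in (1,2):
    u,v=T[i]; h=proj(C,x[i]-[0,0,-5])[0]; print(i,'tap px',T[i].round(1),'hole top px',h.round(1))
    u,v=np.round(h).astype(int)
    for r in range(v-12,v+13,2): print(' '.join('%3d/%+3d'%(im[r,c].mean(),im[r,c,1]-(im[r,c,0]+im[r,c,2])//2) for c in range(u-14,u+15,2)))
E
```

```text
t: 35.28
ee_pos: [477.9, 58.9, 85.2]
orientation: [2.427, 1.995, 0.0]
ft_force: [-0.1, 0.4, -4.6]
width: 27.9
conn top 1743 -59.101830170176974 ((1.2684745788574219, -3.3277950286865234), (37.485679626464844, 46.3088264465332), 88.98773956298828)
flange top 8798 tilt x,y [0.     0.0008] z 12.8 ext [[-59.6, -75.3, 11.3], [62.1, 31.1, 14.2]]
0 2 [50.2 64.6] [1.2 0.6]
1 217 [ 49.71 -63.64] [0.71 0.36]
2 233 [-47.32 -63.56] [1.68 0.44]
3 2 [-47.8  64.6] [1.2 0.6]
4 65 [53.15 -0.48] [ 4.15 -0.48]
t 35.33 tcp [477.9  58.9  85.2] jawang 78.83 z [ 2.e-04  0.e+00 -1.e+00] w 28.0 F [ 0.6  0.2 -5.4]
 shift cm [0.01 0.04 0.1 ] az(deg) 0.00 q6 -1.28
hole-tap est mm [[-0.45, 0.02], [-0.45, 0.02], [-0.45, 0.02], [-0.44, 0.02], [-0.45, 0.02]] underside z [67.6 67.6 67.6 67.6 67.6]
1 tap px [348.1 133.2] hole top px [353.1 133.1]
195/ +0 196/ -1 197/ +0 196/ +0 196/ +0 196/ +1 196/ +0 196/ +0 197/ +0 195/ +0 196/ +0 195/ +1 195/ -1 194/ +0 193/ -2
195/ -1 196/ +0 196/ +1 196/ +0 196/ -1 186/ -3 165/ -1 155/ +0 161/ -1 187/ +0 196/ -2 196/ +0 195/ +0 194/ -1 194/ +0
195/ +1 196/ +1 196/ +0 196/ -1 172
[... 2193 characters left out ...]
/ +1 161/ +0 120/+37 118/+45 116/+44 168/ +5 167/ +1  73/ +0  59/ -1  68/ -1 229/ +1 243/ +1 226/ +0
241/ +1 242/ +0 240/ +1 188/ +1 135/+10 117/+44 117/+46 137/+23 188/ +0 157/ +0  79/ +0 112/ -1 238/ +0 242/ +0 235/ +1
241/ +1 242/ +0 242/ +1 226/ +0 167/ -1 133/+17 118/+45 116/+46 143/+21 178/ +5 186/ -1 208/ +0 241/ -1 242/ +0 241/ +0
241/ +1 240/ -1 240/ +0 241/ +0 223/ +0 179/ -1 151/ +8 129/+26 125/+38 149/+22 200/ +3 239/ +1 241/ +0 231/ +1 194/ +0
241/ +0 241/ +0 240/ +0 240/ +1 240/ +1 240/ +0 226/ +0 219/ +0 223/ +0 231/ +0 241/ +0 241/ +0 241/ +0 241/ +0 193/ +0
240/ +0 240/ +1 240/ +0 240/ +0 241/ +0 240/ +0 240/ -1 240/ -1 240/ -1 240/ -1 240/ -1 240/ +0 240/ -1 241/ +0 193/ -1
```

The taps seen through holes 1 and 2 lie within about 0.5 mm of the prediction. The cover is level, still, and about 11 mm above the gasket, so I hand the job in.

Run:
```python
from h import *
delta([478.28,58.92,84.2],78.83); print(np.abs(get_obs()['qvel']).max()); print(ctrl.close_job())
```

```text
t 35.33 tcp [477.9  58.9  85.2] jawang 78.83 z [ 2.e-04  0.e+00 -1.e+00] w 28.0 F [ 0.6  0.2 -5.4]
 shift cm [0.01 0.04 0.1 ] az(deg) 0.00 q6 -1.28
0.0013658486564057666
the job is handed in; nothing more can be done
None
```

The valve block and accumulator are packed and released. The grey cover is held level about 11 mm above the gasket, with its holes over the threaded holes. I handed the job in at 35.3 s, still holding the cover; no verdict is reported.

**Last checks**
- **Valve block:** at pocket (−27.4, +0.3) mm, level. Its top reads z 87.3 mm against 88 expected, and the gasket shows the same −0.6 mm camera bias, so it is fully down.
- **Accumulator:** at pocket (+18.3, −6.0) mm, level, with the same top reading of 87.3 mm.
- **Cover:** tilt below 0.1°, yaw within about 0.3°, underside at z 67.6–68 mm, and joint speeds near zero. The wrist force is steady at about 5 N, roughly the cover's weight.
- **Hole alignment:** the estimated offset is about 0.5 mm. The taps seen through holes 1 and 2 were where predicted. Holes 0 and 3 were hidden by the gripper, and hole 4 only partly showed and gave no usable reading, so those three rest on the given hole layout.

**What disagreed**
- The first two grasps of the valve block closed on air, because the fingertips really end about 36 mm short of the reported TCP. I corrected for that from the depth image, and the block had not moved.
- The first move command was refused for its format, with no motion.
- I took no last look at the other things on the bench.

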